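Put the scrapers back in their own slots

ROBOT

A 7-joint arm with a two-finger parallel gripper is mounted at the origin on a cart in front of the work surface, level with it; the furniture and walls round the work are solid. World frame = base frame: x ahead of the robot, y to its left, z up, the work surface at z = 0. Lengths are in m, angles in rad, forces in N, time in s.
With the tool pointing down it reaches from about 0.4 to 0.875 m from the base axis. Payload 6.5 kg.
Tool frame: the origin (TCP) lies at the very end of the fingers, on their centre line; the grasp point (between the pads) lies 19 mm behind it; z points along the fingers, x is the direction in which the jaws open and shut, and the axes are right-handed (so a half turn about z gives the same grasp; the last joint's range is limited). The gripper opens to 85 mm and grips with 20 to 120 N. Pads are 22 mm wide; open, the fingers measure 114 mm over their backs; the gripper's body (76 mm by 85 mm) begins 54 mm behind the grasp point. The pads swing forward as they close: fully open they stand 13 mm farther back than shut.
Start: joints at [1.064, 0.536, -0.004, 1.538, 0.003, 1.067, -0.071], TCP at [0.277, -0.588, 0.231] pointing down, gripper open.
Joint ranges: [-2.7, 2.7], [-0.37, 2.16], [-1.27, 1.26], [0.24, 2.4], [-1.31, 4.45], [0.19, 1.91], [-2.76, 2.76]. Speed limits (rad/s): [2.39, 2.39, 3.14, 3.14, 3.14, 3.14, 3.14].

INTERFACE

Orientations are given as a unit quaternion [x, y, z, w].
In Python, from bench import arm, vision, ticket gives the robot as it stands.
- The arm moves only by the tool carry_out, never from a script. Its argument "steps" is a list of rows, each a list of 6 numbers: the shift along the tool's x, y, z in m, then the turn, a rotation vector about the tool's x, y, z in degrees. In form: [[tx, ty, tz, ax, ay, az], ...]. A call has 1 to 5 rows; each row is the pose to reach, as a shift and turn from the pose commanded when the call began, along the tool's axes at that moment; what a row does not reach only later rows make up. A row lasts 1/10 s, in which the tool goes at most 50 mm and 8.59 degrees, less where a joint would pass 70% of its speed; a pose out of reach is approached as far as the arm can. A call with a gripper value outside its range is refused whole. "claw" is the closure in counts, from 0 (fully open) to 255 (shut), set as the call begins (left out, the last holds). The fingers move at their own pace and stop on an object; "newtons" is the grip in N (left out, the last holds). Time passes only in rows, so rows that repeat a pose let the fingers close. It gives the time, the measured TCP pose, the force and the opening at its end, in the units of the state.
- arm.observe(): the state, without advancing time (a new reading comes with each control period).
- vision.snapshot(name): name is "scene" or "top" or "wrist"; returns a dict with "frame" (400x640x3 uint8, red, green, blue), "z_map" (400x640 float32, m along the optical axis (not along the pixel's ray), 0 where there is no reading), "mtx" (3x3 intrinsics, pixels), "D" ([k1, k2, p1, p2, k3] as OpenCV has them; the pictures are not rectified), "R" (3x3) and "t" (3): a world point X has camera coordinates R X + t. Camera axes: x right, y down, z forward; pixel columns grow to the right and rows downward; lengths in m; the calibration is good to about 2 mm. A picture is of the moment at which its call begins.
- ticket.finish_job(): hands the job in, once; it reports no verdict.
The state is a dict: "time": time; "qpos": joint angles; "qd": joint speeds; "joint_efforts": joint torques, N m; "tcp_pos": TCP position; "orientation": TCP orientation; "force": force on the tool from outside, world axes, zero at the start; "ft_torque": the same for the moment, N m; "grip_width": opening from 0.0 (shut) to 1.0 (fully open).
Only numpy, scipy, OpenCV 4.12 (cv2) and the standard library are available. Lean on these libraries where they do the work, as an engineer would, in place of code of your own. Each camera call takes 0.05 s, during which the arm holds its last target.

TASK

The print scrapers are in a muddle: the narrow green one was pushed into the wide slot of the rack, and the wide blue one was left lying on the board. Slide each of these two, blade first and fully home, into the slot of its own width. Leave the yellow scraper in its slot and do not push about or knock over the other things on the board.

Things in the scene. Friction and masses are not known exactly. Their poses are not given: they have to be found in the camera images.
- narrow_scraper: narrow scraper, green handle, white blade; at the start in the wide slot by mistake, handle up towards the robot; about 70 g. Handle 100 long, 24 wide, 20 thick; blade 20 wide, 80 long, 3 thick, in the handle's mid-plane (mm). Origin: where blade meets handle, centre line, mid-plane; x to the blade's tip, y across, z through the thickness (same either way up)
- narrow_scraper_grip (a point): middle of the narrow scraper's handle, a good place to grip it across its 24 mm width, 45 mm behind its origin; it balances there too
- narrow_scraper_tip (a point): centre of the tip edge of the narrow scraper's blade, 80 mm from its origin along its x
- wide_scraper: wide scraper, blue handle, white blade; lies flat on its handle (origin 10 mm above the board), blade pointing away from the robot within 26 degrees; about 90 g. Handle 100 long, 24 wide, 20 thick; blade 50 wide, 80 long, 3 thick, in the handle's mid-plane (mm). Origin: where blade meets handle, centre line, mid-plane; x to the blade's tip, y across, z through the thickness (same either way up)
- wide_scraper_grip (a point): middle of the wide scraper's handle, a good place to grip it across its 24 mm width, 45 mm behind its origin; it balances there too
- wide_scraper_tip (a point): centre of the tip edge of the wide scraper's blade, 80 mm from its origin along its x
- medium_scraper: medium scraper, yellow handle, in its own slot already; leave it there. Handle 100 long, 24 wide, 20 thick; blade 34 wide, 80 long, 3 thick, in the handle's mid-plane (mm). Origin: where blade meets handle, centre line, mid-plane; x to the blade's tip, y across, z through the thickness (same either way up)
- narrow_slot: narrow slot in a fixed grey holder block, empty at the start; home of the narrow scraper. Origin: centre of its mouth; x points into the slot, 35 degrees down and away from the robot; y across its width, z across its height. 23 mm wide, 5.4 mm high, 75 mm deep, mouth bevelled 5 mm all round. Fully home a blade meets the slot's end, 5 mm of it left outside
- wide_slot: wide slot in a fixed grey holder block; home of the wide scraper. Origin: centre of its mouth; x points into the slot, 35 degrees down and away from the robot; y across its width, z across its height. 53 mm wide, 5.4 mm high, 75 mm deep, mouth bevelled 5 mm all round. Fully home a blade meets the slot's end, 5 mm of it left outside
- medium_slot: medium slot in a fixed grey holder block, filled by the medium scraper. Origin: centre of its mouth; x points into the slot, 35 degrees down and away from the robot; y across its width, z across its height. 37 mm wide, 5.4 mm high, 75 mm deep, mouth bevelled 5 mm all round
- rack_base: fixed plywood base of the rack, 112 x 246 x 8 mm; origin under its centre, y along the row. The three holder blocks (each 76 wide, 78 mm apart along y, in any order) stand on it; slot mouths are 66 mm, block tops 76 mm above the board; handles of scrapers in the slots slope up towards the robot, ends about 0.13 m above the board
- flush_cutters: flush cutters with red grips, 135 x 55 x 12 mm, lying on the side of the rack where the wide scraper is not; origin: centre of the underside
- super_glue: small glue bottle with a nozzle, 30 mm across, 92 mm tall; origin: centre of the underside
- glue_stick: glue stick, orange cap, 27 mm across, 92 mm tall; origin: centre of the underside
- printed_vase: green printed vase, 44 mm across, 70 mm tall; origin: centre of the underside
- printed_gear: orange printed gear lying flat, 42 mm across, 10 mm thick; origin: centre of the underside
- sanding_block: brick-red sanding block, 48 x 68 x 24 mm; origin: centre of the underside

How it is judged:
By the outcome, as a careful person would: the job done as asked, in the order asked, and still so for the second after the job is handed in, with the robot touching nothing.
It also fails if it takes over 67 s, if anything falls off the work surface, if the arm or the gripper's body presses on something with over 40 N, if the wrist force passes 120 N, or if a joint passes its speed limit or range.

## Working session

There is one attempt and no reset: what is moved stays moved. The work goes in short steps, Python scripts to look and compute and a tool call to move; the robot and the scene stay as the last step left them, time stands still between calls to the robot, and variables do not carry over. Pictures are saved under pics/ and viewed, and the job is handed in when it is done.

Besides the shell and the picture viewer there is one more tool, called after "Request:" by a JSON object that holds its "method" and its "body", one argument or row to a line. carry_out: Moves the arm, as the interface text tells. Its arguments: {"type":"object","properties":{"steps":{"type":"array","items":{"type":"array","items":{"type":"number"}}},"claw":{"type":"number"},"newtons":{"type":"number"}},"required":["steps"]}

```bash
ls; mkdir -p pics; cat > h.py <<'E'
import numpy as np, cv2
from bench import arm, vision, ticket
def snap(n,save=None):
    s=vision.snapshot(n)
    np.savez('%s.npz'%n,**s)
    if save: cv2.imwrite('pics/'+save,cv2.cvtColor(s['frame'],cv2.COLOR_RGB2BGR))
    return s
def load(n): return dict(np.load('%s.npz'%n))
def ray(s,uv):
    p=cv2.undistortPoints(np.array(uv,float).reshape(-1,1,2),s['mtx'],s['D']).reshape(-1,2)
    d=np.c_[p,np.ones(len(p))]@s['R']
    return -s['R'].T@s['t'],d
def plane(s,uv,z):
    c,d=ray(s,uv); k=(z-c[2])/d[:,2]; return c+d*k[:,None]
def cloud(s,mask=None):
    z=s['z_map']; m=(z>0) if mask is None else (mask>0)&(z>0)
    v,u=np.nonzero(m)
    p=cv2.undistortPoints(np.c_[u,v].astype(float).reshape(-1,1,2),s['mtx'],s['D']).reshape(-1,2)
    P=np.c_[p,np.ones(len(p))]*z[v,u][:,None]
    return (P-s['t'].reshape(3))@s['R'],u,v
def proj(s,X):
    r,_=cv2.Rodrigues(s['R']); return cv2.projectPoints(np.array(X,float).reshape(-1,1,3),r,s['t'].reshape(3),s['mtx'],s['D'])[0].reshape(-1,2)
E
python3 - <<'E'
from h import *
for n in ('top','scene','wrist'):
    s=snap(n,n+'0.png'); print(n,s['mtx'][0,0],-s['R'].T@s['t'])
print(arm.observe())
E
```

```text
pics
top 407.4309960132542 [0.35072912 0.0623872  1.05861602]
scene 455.56226700672397 [-0.05724517  0.81351229  0.90682625]
wrist 356.6461644205155 [ 0.3454305  -0.55589509  0.3732934 ]
{'time': 0.15, 'qpos': array([ 1.06382319,  0.5370052 , -0.00442004,  1.53858831,  0.00259745,
        1.06731785, -0.07119135]), 'qd': array([ 6.22555362e-05, -5.06896514e-04,  1.06360720e-04, -1.14992493e-03,
        5.88082273e-04, -1.64245578e-03,  1.03785510e-03]), 'joint_efforts': array([ 2.15656437e-03, -5.83786690e+01,  1.05007321e+00, -2.59349978e+01,
        1.24993699e-02,  6.54158517e-03,  5.80850815e-05]), 'tcp_pos': array([ 0.27710151, -0.58746276,  0.23062863]), 'orientation': array([ 8.44599004e-01, -5.35399001e-01, -5.81001133e-04, -3.05722481e-04]), 'force': array([ 0.74749913,  0.07102794, -0.92113681]), 'ft_torque': array([-0.03692881, -0.02148272, -0.03352934]), 'grip_width': 1.0030449939628772}
```

View pics/top0.png

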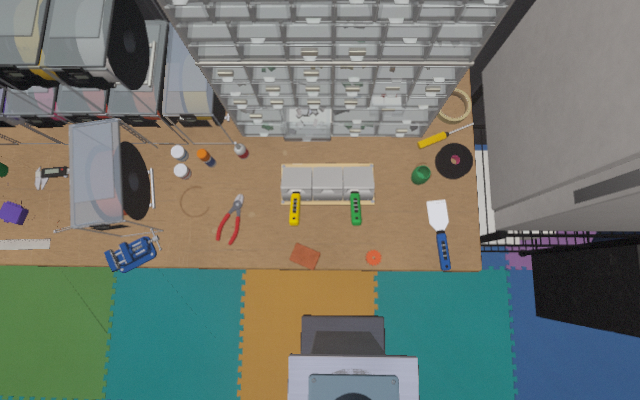

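View pics/scene0.png

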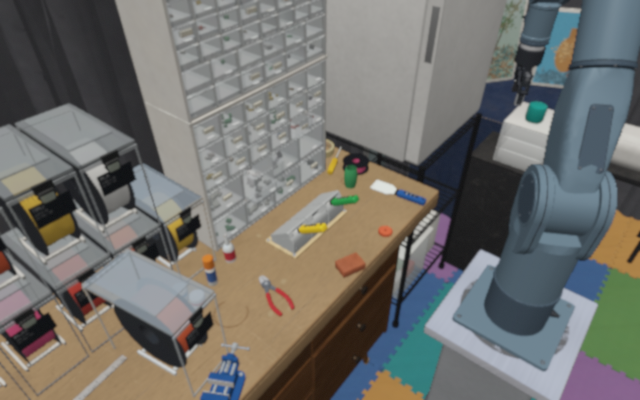

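The top view shows the rack at about (327,180). Yellow is in the left block at (295,205), green is in the right block at (355,205), so the right slot is the wide one and the empty middle slot is the narrow one. The blue scraper is at (440,235), its blade pointing up. The red block is at (305,256), the gear at (373,258), the vase at (421,175) and the cutters at (230,220).

```bash
python3 - <<'E'
from h import *
s=load('top'); f=s['frame']; c=f[140:280,200:480]
cv2.imwrite('pics/topcrop.png',cv2.cvtColor(cv2.resize(c,None,fx=2.85,fy=2.85,interpolation=cv2.INTER_CUBIC),cv2.COLOR_RGB2BGR))
h=cv2.cvtColor(f,cv2.COLOR_RGB2HSV); P,u,v=cloud(s)
X=np.zeros(f.shape); X[v,u]=P
def rep(n,m,box):
    k=np.zeros(m.shape,bool); k[box[1]:box[3],box[0]:box[2]]=1; m=m&k
    vv,uu=np.nonzero(m); pts=X[vv,uu]
    r=cv2.minAreaRect(np.c_[uu,vv].astype(np.float32))
    print(n,len(uu),'px',uu.mean().round(1),vv.mean().round(1),r,'xyz',np.median(pts,0).round(3),pts.min(0).round(3),pts.max(0).round(3))
H,S,V=h[...,0],h[...,1],h[...,2]
rep('blue',(H>100)&(H<125)&(S>120),(420,190,470,275))
rep('white',(S<50)&(V>170),(420,190,460,240))
rep('green',(H>45)&(H<85)&(S>120),(340,180,370,235))
rep('vase',(H>45)&(H<85)&(S>90),(405,155,435,195))
rep('yellow',(H>22)&(H<35)&(S>150),(280,180,310,235))
rep('blocks',(S<40)&(V>90)&(X[...,2]>.06)&(X[...,2]<.09),(270,160,385,210))
rep('gear',(H<15)&(S>170),(360,245,390,270))
rep('sand',(H<12)&(S>100),(285,240,325,272))
E
```

```text
blue 264 px 443.1 251.6 ((443.239990234375, 251.1799774169922), (36.62813186645508, 9.192388534545898), 81.8698959350586) xyz [ 0.405 -0.224  0.02 ] [ 0.    -0.243  0.   ] [0.454 0.    0.026]
white 569 px 437.4 213.8 ((437.5173034667969, 214.61268615722656), (30.56349754333496, 19.995519638061523), 81.25383758544922) xyz [ 0.504 -0.217  0.012] [ 0.    -0.248 -0.003] [0.546 0.    0.018]
green 221 px 355.3 209.5 ((355.2362365722656, 208.51551818847656), (31.357561111450195, 9.21935749053955), 86.633544921875) xyz [0.493 0.002 0.113] [ 0.   -0.01  0.  ] [0.544 0.012 0.13 ]
vase 249 px 420.4 174.3 ((420.5, 174.5), (17.0, 17.0), 90.0) xyz [ 0.604 -0.171  0.046] [ 0.   -0.19 -0.  ] [0.621 0.    0.072]
yellow 262 px 294.3 209.8 ((294.36480712890625, 208.9877166748047), (9.777859687805176, 32.5023307800293), 5.194429397583008) xyz [0.493 0.145 0.112] [0. 0. 0.] [0.544 0.157 0.131]
blocks 1199 px 326.4 186.2 ((327.0, 186.5), (17.0, 92.0), 90.0) xyz [0.562 0.071 0.068] [ 0.542 -0.047  0.06 ] [0.586 0.184 0.079]
gear 109 px 372.8 257.1 ((373.0, 257.0), (12.0, 12.0), 90.0) xyz [ 0.392 -0.049  0.01 ] [ 0.    -0.065  0.   ] [0.408 0.    0.015]
sand 507 px 304.5 256.0 ((304.5, 256.0), (26.91781997680664, 18.77682113647461), 23.198591232299805) xyz [0.392 0.124 0.024] [ 0.     0.    -0.002] [0.426 0.163 0.03 ]
```

View pics/topcrop.png

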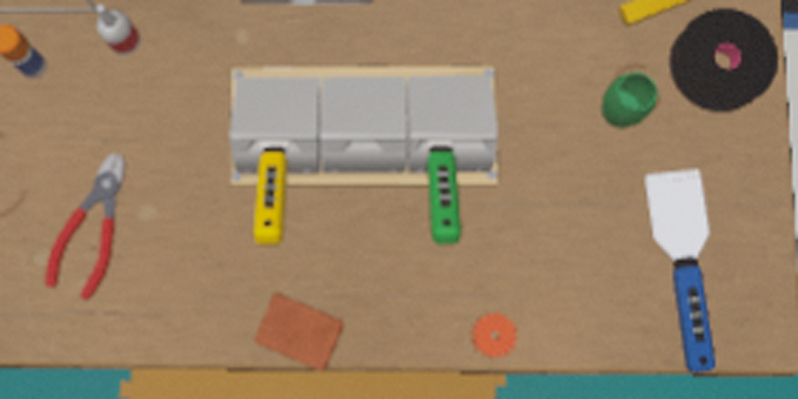

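View pics/wrist0.png

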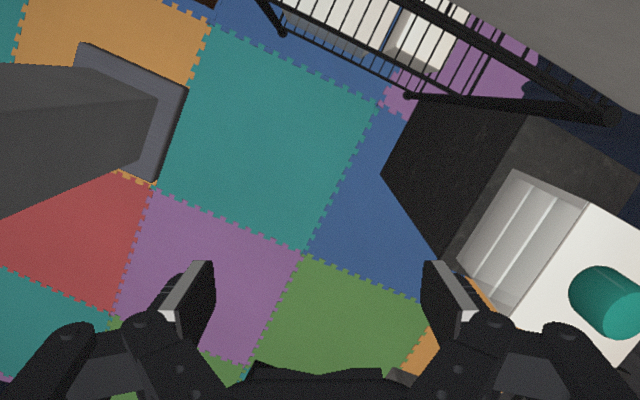

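```bash
cat >> h.py <<'E'
from scipy.spatial.transform import Rotation as Ro
def Rt(yaw,tilt,flip=0):
    # tool: x along world +y (yaw=0), z down; tilt>0 leans the fingers' tips towards the robot (z=(-sin,0,-cos))
    t=np.radians(tilt); z=np.array([-np.sin(t),0,-np.cos(t)]); x=np.array([0,1.,0])
    R=np.c_[x,np.cross(z,x),z]; return Ro.from_euler('z',yaw,degrees=True).as_matrix()@R
def delta(pos,R):
    o=arm.observe(); R0=Ro.from_quat(o['orientation']).as_matrix()
    d=R0.T@(np.array(pos)-o['tcp_pos']); w=Ro.from_matrix(R0.T@R).as_rotvec(degrees=True)
    print('t',round(o['time'],2),'at',o['tcp_pos'].round(4),'rpy-err; F',o['force'].round(1),'grip',round(o['grip_width'],3))
    print('shift',d.round(4),'turn',w.round(2)); return d,w
E
python3 - <<'E'
from h import *
s=load('top'); P,u,v=cloud(s)
m=(abs(P[:,1]-.05)<.2)&(P[:,2]>.12)&(P[:,0]>.55); print(np.percentile(P[m,0],[0,1,5,20]), 'z at min',np.median(P[m][P[m,0]<np.percentile(P[m,0],5)],0))
for uv,z,n in [((443.2,251.2),.02,'blue'),((437.5,214.6),.012,'blade')]: print(n,plane(s,[uv],z))
delta([.45,.035,.30],Rt(0,0))
E
```

```text
[0.65812944 0.6683156  0.70472522 0.71137834] z at min [0.68622722 0.08456823 0.19417679]
blue [[ 0.40816647 -0.22526989  0.02      ]]
blade [[ 0.50221352 -0.216857    0.012     ]]
t 0.15 at [ 0.2771 -0.5875  0.2306] rpy-err; F [ 0.7  0.1 -0.9] grip 1.003
shift [-0.4893 -0.422  -0.0688] turn [-1.0000e-01  3.0000e-02 -1.5474e+02]
```

Request:
{"method": "carry_out", "body": {
  "steps": [
    [0, 0, -0.05, 0, 0, 0],
    [0, 0, -0.1, 0, 0, -8],
    [-0.04, -0.03, -0.12, 0, 0, -16],
    [-0.08, -0.06, -0.12, 0, 0, -24],
    [-0.12, -0.1, -0.12, 0, 0, -32]
  ],
  "claw": 0,
  "newtons": 60
}}

```text
time: 0.65
tcp_pos: [0.3128, -0.445, 0.352]
orientation: [0.96, -0.28, 0.0, 0.001]
force: [0.3, -0.1, -0.3]
grip_width: 0.997
```

```bash
python3 - <<'E'
from h import *
delta([.45,.035,.30],Rt(0,0)); print(arm.observe()['qpos'].round(2))
E
```

```text
t 0.65 at [ 0.3128 -0.445   0.352 ] rpy-err; F [ 0.3 -0.1 -0.3] grip 0.997
shift [-0.1424 -0.4786  0.0514] turn [ 1.1000e-01  2.0000e-02 -1.2251e+02]
[ 1.01  0.25 -0.16  1.66  0.04  1.23  0.27]
```

Request:
{"method": "carry_out", "body": {
  "steps": [
    [-0.1424, -0.4786, 0.0514, 0, 0, -122.5],
    [-0.1424, -0.4786, 0.0514, 0, 0, -122.5],
    [-0.1424, -0.4786, 0.0514, 0, 0, -122.5],
    [-0.1424, -0.4786, 0.0514, 0, 0, -122.5],
    [-0.1424, -0.4786, 0.0514, 0, 0, -122.5]
  ]
}}

```text
time: 1.15
tcp_pos: [0.3825, -0.2054, 0.3255]
orientation: [0.996, 0.092, 0.0, 0.0]
force: [1.8, -1.3, 0.2]
grip_width: 1.002
```

```bash
python3 - <<'E'
from h import *
delta([.45,.035,.30],Rt(0,0)); print(arm.observe()['qpos'].round(2))
E
```

```text
t 1.15 at [ 0.3825 -0.2054  0.3255] rpy-err; F [ 1.8 -1.3  0.2] grip 1.002
shift [ 0.1105 -0.224   0.0254] turn [ 2.000e-02  2.000e-02 -7.943e+01]
[ 0.79  0.08 -0.42  1.94  0.04  1.13  0.54]
```

Request:
{"method": "carry_out", "body": {
  "steps": [
    [0.11, -0.224, 0.025, 0, 0, -79.4],
    [0.11, -0.224, 0.025, 0, 0, -79.4],
    [0.11, -0.224, 0.025, 0, 0, -79.4],
    [0.11, -0.224, 0.025, 0, 0, -79.4],
    [0.11, -0.224, 0.025, 0, 0, -79.4]
  ]
}}

```text
time: 1.65
tcp_pos: [0.4508, 0.0336, 0.3007]
orientation: [0.893, 0.45, 0.0, 0.0]
force: [0.6, -0.5, -0.8]
grip_width: 1.001
```

```bash
python3 - <<'E'
from h import *
delta([.45,.035,.30],Rt(0,0)); print(arm.observe()['qpos'].round(2))
E
```

```text
t 1.65 at [0.4508 0.0336 0.3007] rpy-err; F [ 0.6 -0.5 -0.8] grip 1.001
shift [ 0.0007 -0.0015  0.0007] turn [ 4.000e-02  2.000e-02 -3.648e+01]
[ 0.47  0.18 -0.71  1.92  0.13  1.09  0.64]
```

Request:
{"method": "carry_out", "body": {
  "steps": [
    [0, 0, 0, 0, 0, -36.5],
    [0, 0, 0, 0, 0, -36.5],
    [0, 0, 0, 0, 0, -36.5],
    [0, 0, 0, 0, 0, -36.5],
    [0, 0, 0, 0, 0, -36.5]
  ]
}}

```text
time: 2.15
tcp_pos: [0.4505, 0.0317, 0.3005]
orientation: [0.707, 0.707, -0.0, -0.0]
force: [0.4, 0.3, 0.0]
grip_width: 0.998
```

```bash
python3 - <<'E'
from h import *
delta([.45,.035,.30],Rt(0,0)); print(arm.observe()['qpos'].round(2))
snap('wrist','w1.png')
E
```

```text
t 2.15 at [0.4505 0.0317 0.3005] rpy-err; F [0.4 0.3 0. ] grip 0.998
shift [ 0.0033 -0.0005  0.0005] turn [-0.03  0.   -0.03]
[ 0.54  0.19 -0.79  1.92  0.15  1.09  1.26]
```

View pics/w1.png

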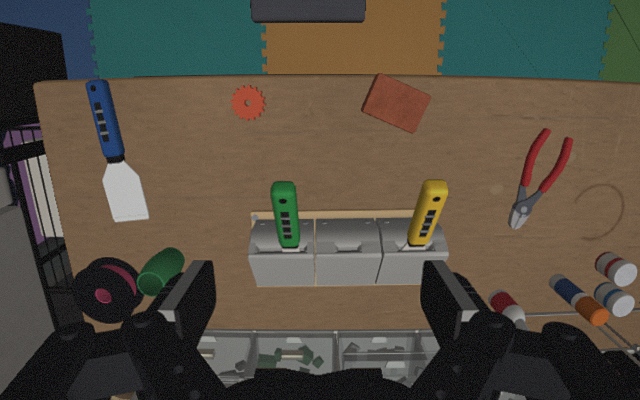

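The wrist view shows the whole area: green handle at (286,215), yellow at (428,213), and the empty middle mouth near (347,245). Blue handle is at (104,118) and its blade at (125,192). I'll zoom on the rack.

```bash
python3 - <<'E'
from h import *
s=load('wrist'); f=s['frame']
c=f[175:295,240:455]; cv2.imwrite('pics/w1c.png',cv2.cvtColor(cv2.resize(c,None,fx=3.7,fy=3.7,interpolation=cv2.INTER_CUBIC),cv2.COLOR_RGB2BGR))
h=cv2.cvtColor(f,cv2.COLOR_RGB2HSV); H,S,V=[h[...,i] for i in range(3)]
P,u,v=cloud(s); X=np.zeros(f.shape); X[v,u]=P
def rep(n,m,box):
    k=np.zeros(m.shape,bool); k[box[1]:box[3],box[0]:box[2]]=1; m=m&k&(s['z_map']>0)
    vv,uu=np.nonzero(m); p=X[vv,uu]; c=np.median(p,0); q=p[np.linalg.norm(p-c,axis=1)<.07]
    c=q.mean(0); w,e=np.linalg.eigh(np.cov((q-c).T)); a=e[:,2]*np.sign(e[0,2]); nn=e[:,0]*np.sign(e[2,0])
    t=(q-c)@a; print(n,len(q),'c',c.round(4),'axis',a.round(3),'len',t.min().round(4),t.max().round(4),'n',nn.round(3),'ends',(c+a*t.min()).round(3),(c+a*t.max()).round(3))
    b=np.cross(nn,a); tt=(q-c)@b; print('   width',np.percentile(tt,[1,99]).round(4),'yaw',np.degrees(np.arctan2(a[1],a[0])).round(2),'pitch',np.degrees(np.arcsin(a[2])).round(2))
rep('green',(H>45)&(H<85)&(S>120),(265,170,305,255))
rep('yellow',(H>20)&(H<35)&(S>130),(405,170,455,255))
rep('blue',(H>100)&(H<125)&(S>120),(80,70,130,170))
rep('white',(S<50)&(V>150),(98,155,150,225))
m=(abs(X[...,2]-.076)<.004)&(X[...,0]>.5)&(X[...,1]>-.09)&(X[...,1]<.22)
vv,uu=np.nonzero(m); q=X[vv,uu]; print('tops',q.mean(0).round(4),q.min(0).round(4),q.max(0).round(4)); r=cv2.minAreaRect(q[:,:2].astype(np.float32)); print(r)
E
```

```text
green 1181 c [ 0.4923 -0.0005  0.1115] axis [ 0.872  0.027 -0.488] len -0.032 0.0609 n [0.48  0.136 0.866] ends [ 0.464 -0.001  0.127] [0.545 0.001 0.082]
   width [-0.0115  0.0108] yaw 1.8 pitch -29.22
yellow 1399 c [0.4915 0.1394 0.1098] axis [ 0.866 -0.022 -0.5  ] len -0.0335 0.0627 n [ 0.475 -0.279  0.834] ends [0.463 0.14  0.127] [0.546 0.138 0.078]
   width [-0.0106  0.0132] yaw -1.45 pitch -30.0
blue 1365 c [ 0.406  -0.2245  0.0175] axis [ 0.994  0.108 -0.003] len -0.0453 0.0503 n [-0.035  0.353  0.935] ends [ 0.361 -0.229  0.018] [ 0.456 -0.219  0.017]
   width [-0.0136  0.0098] yaw 6.18 pitch -0.18
white 1956 c [ 0.5025 -0.2192  0.0116] axis [ 0.995  0.099 -0.009] len -0.0415 0.0412 n [ 0.009 -0.005  1.   ] ends [ 0.461 -0.223  0.012] [ 0.544 -0.215  0.011]
   width [-0.0244  0.024 ] yaw 5.7 pitch -0.51
tops [0.5986 0.0462 0.0746] [ 0.5204 -0.09    0.072 ] [0.7181 0.1818 0.08  ]
((0.6151776313781738, 0.02251465618610382), (0.1831415742635727, 0.2917631268501282), 51.858272552490234)
```

View pics/w1c.png

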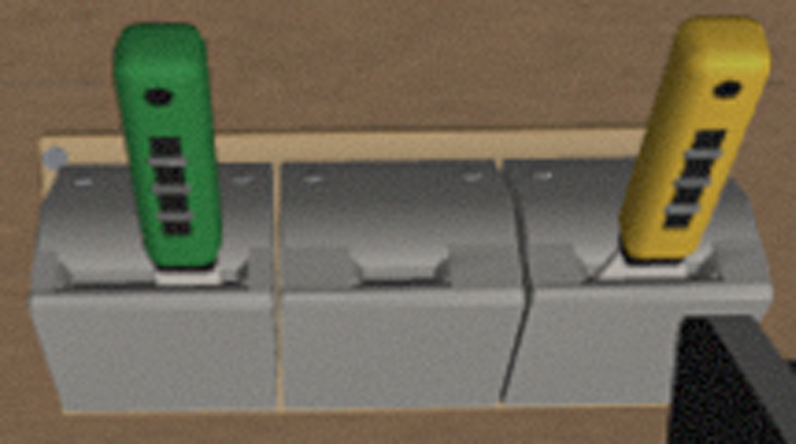

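```bash
python3 - <<'E'
from h import *
s=load('wrist')
o=np.array([240,175])
def pl(n,xy,z): print(n,plane(s,[np.array(xy)/3.7+o],z)[0].round(4))
for xy in [(32,293),(276,290),(528,290),(770,288)]: pl('ridge76',xy,.076)
for xy in [(62,411),(278,410),(500,406)]: pl('backtop76',xy,.076)
for xy in [(45,137),(640,130)]: pl('base8',xy,.008)
for xy in [(365,282),(438,282)]: pl('narrow inner top edge',xy,.068)
for xy in [(352,249),(450,249)]: pl('narrow outer bevel',xy,.066)
for xy in [(65,288),(245,288)]: pl('wide inner',xy,.067)
E
python3 - <<'E'
import sys; sys.path.insert(0,'.')
from h import *
s=load('wrist'.split('/')[-1]); P,u,v=cloud(s)
for y in (.03,.04,.068,.09,.1):
    m=(abs(P[:,1]-y)<.003)&(P[:,0]>.49)&(P[:,0]<.63)&(P[:,2]>.02)
    q=P[m]; q=q[np.argsort(q[:,0])][::6]; print(y,[(round(a,3),round(b,3)) for a,b in q[:,[0,2]]])
E
```

```text
ridge76 [ 0.5562 -0.0479  0.076 ]
ridge76 [0.555  0.0273 0.076 ]
ridge76 [0.5553 0.1048 0.076 ]
ridge76 [0.5552 0.1804 0.076 ]
backtop76 [ 0.5977 -0.041   0.076 ]
backtop76 [0.5971 0.0277 0.076 ]
backtop76 [0.596  0.0982 0.076 ]
base8 [ 0.5293 -0.0542  0.008 ]
base8 [0.527  0.1546 0.008 ]
narrow inner top edge [0.5562 0.0551 0.068 ]
narrow inner top edge [0.5563 0.078  0.068 ]
narrow outer bevel [0.5459 0.0509 0.066 ]
narrow outer bevel [0.546  0.0816 0.066 ]
wide inner [ 0.5588 -0.0393  0.067 ]
wide inner [0.5588 0.0175 0.067 ]
0.03 [(np.float64(0.537), np.float64(0.043)), (np.float64(0.538), np.float64(0.036)), (np.float64(0.538), np.float64(0.039)), (np.float64(0.538), np.float64(0.021)), (np.float64(0.538), np.float64(0.024)), (np.float64(0.538), np.float64(0.041)), (np.float64(0.539), np.float64(0.023)), (np.float64(0.539), np.float64(0.048)), (np.float64(0.54), np.float64(0.05)), (np.float64(0.541), np.float64(0.05)), (np.float64(0.542), np.float64(0.051)), (np.float64(0.543), np.float64(0.052)), (np.float64(0.544), np.float64(0.053)), (np.float64(0.545), np.float64(0.057)), (n
[... 9237 characters left out ...]
1), np.float64(0.069)), (np.float64(0.575), np.float64(0.064)), (np.float64(0.577), np.float64(0.062)), (np.float64(0.58), np.float64(0.061)), (np.float64(0.584), np.float64(0.058)), (np.float64(0.586), np.float64(0.056)), (np.float64(0.589), np.float64(0.054)), (np.float64(0.591), np.float64(0.053)), (np.float64(0.593), np.float64(0.051)), (np.float64(0.597), np.float64(0.048)), (np.float64(0.6), np.float64(0.046)), (np.float64(0.602), np.float64(0.045)), (np.float64(0.605), np.float64(0.041)), (np.float64(0.609), np.float64(0.041)), (np.float64(0.612), np.float64(0.039)), (np.float64(0.614), np.float64(0.037)), (np.float64(0.617), np.float64(0.034)), (np.float64(0.621), np.float64(0.032))]
```

```bash
python3 - <<'E'
from h import *
s=load('wrist'); f=s['frame']
h=cv2.cvtColor(f,cv2.COLOR_RGB2HSV); H,S,V=[h[...,i] for i in range(3)]
def go(n,m,box,z):
    k=np.zeros(m.shape,np.uint8); k[box[1]:box[3],box[0]:box[2]]=1; k*=m.astype(np.uint8)
    k=cv2.morphologyEx(k,cv2.MORPH_CLOSE,np.ones((9,9)))
    e=cv2.erode(k,np.ones((5,5)))
    P,u,v=cloud(s,e)
    # top surface: slice along rows, take the mask's left/right edges
    for r in np.unique(v)[::6]:
        c=np.nonzero(k[r])[0]; mid=(c.min()+c.max())/2; w=c.max()-c.min()+1
        q=P[(abs(v-r)<=1)&(abs(u-mid)<4)]; print(n,r,'mid',mid,w,q.mean(0).round(4))
go('green',(H>45)&(H<85)&(S>120),(265,170,305,255),0)
go('yellow',(H>20)&(H<35)&(S>130),(405,170,455,255),0)
# mouth-relative: expected projections
Rz=Ro.from_euler('z',.5,degrees=True).as_matrix()
d=Rz@np.array([np.cos(np.radians(35)),0,-np.sin(np.radians(35))]); nn=Rz@np.array([.574,0,.819]); 
for nme,m in (('medium',[.551,.144,.066]),('wide',[.5525,-.0115,.066])):
    M=np.array(m); 
    for t in (.105,.05,.005): print(nme,t,(M-d*t+nn*.01).round(4),proj(s,[M-d*t+nn*.01]).round(1))
E
```

```text
green 184 mid 283.0 21 [ 0.4621 -0.0016  0.1201]
green 190 mid 283.5 24 [ 0.4659 -0.0008  0.1255]
green 196 mid 283.5 24 [ 0.4713 -0.0008  0.1272]
green 202 mid 284.5 24 [ 4.781e-01 -3.000e-04  1.242e-01]
green 208 mid 285.0 23 [ 0.4859 -0.0006  0.1188]
green 214 mid 286.0 23 [ 4.937e-01 -2.000e-04  1.141e-01]
green 220 mid 286.0 23 [ 0.5018 -0.0008  0.1093]
green 226 mid 287.5 22 [ 0.5105 -0.      0.1038]
green 232 mid 288.0 21 [ 5.197e-01 -2.000e-04  9.770e-02]
green 238 mid 289.0 21 [0.5295 0.     0.091 ]
green 244 mid 289.0 17 [ 0.5385 -0.0006  0.0853]
yellow 181 mid 434.5 22 [0.4595 0.1415 0.1191]
yellow 187 mid 434.0 25 [0.4633 0.1395 0.1252]
yellow 193 mid 433.5 28 [0.4684 0.1388 0.1273]
yellow 199 mid 431.5 28 [0.4751 0.1383 0.1248]
yellow 205 mid 429.5 28 [0.4828 0.1387 0.1196]
yellow 211 mid 427.5 26 [0.4906 0.1388 0.1148]
yellow 217 mid 424.5 26 [0.4988 0.1381 0.1096]
yellow 223 mid 423.0 25 [0.5073 0.1388 0.1043]
yellow 229 mid 421.0 25 [0.5165 0.1393 0.0981]
yellow 235 mid 419.0 23 [0.5257 0.1395 0.0925]
yellow 241 mid 418.0 19 [0.5362 0.1414 0.0847]
medium 0.105 [0.4707 0.1433 0.1344] [[440.5 197.6]]
medium 0.05 [0.5158 0.1437 0.1029] [[426.5 230.1]]
medium 0.005 [0.5526 0.144  0.0771] [[417.3 251.5]]
wide 0.105 [ 0.4722 -0.0122  0.1344] [[270.3 199.4]]
wide 0.05 [ 0.5173 -0.0118  0.1029] [[276.3 231.8]]
wide 0.005 [ 0.5541 -0.0115  0.0771] [[280.4 253.1]]
```

Slot frame from the depth profile and the block edges: mouths at x≈0.552, z≈0.066. The narrow slot is at y≈0.066, the wide one at y≈-0.011, yaw≈0.5°. The green grip point is about (0.511, -0.001, 0.0915).

```bash
python3 - <<'E'
from h import *
delta([.532,-.001,.17],Rt(0,15))
E
```

```text
t 2.2 at [0.4505 0.0317 0.3005] rpy-err; F [-0.1  0.4  0.4] grip 1.001
shift [-0.0326  0.0816  0.1305] turn [ 1.497e+01 -1.000e-02 -8.000e-02]
```

Request:
{"method": "carry_out", "body": {
  "steps": [
    [-0.011, 0.027, 0.044, 7, 0, 0],
    [-0.022, 0.054, 0.087, 15, 0, 0],
    [-0.033, 0.082, 0.13, 15, 0, 0],
    [-0.033, 0.082, 0.13, 15, 0, 0],
    [-0.033, 0.082, 0.13, 15, 0, 0]
  ]
}}

```text
time: 2.7
tcp_pos: [0.5318, -0.0026, 0.1673]
orientation: [0.703, 0.698, -0.094, -0.095]
force: [0.4, 0.2, -0.6]
grip_width: 1.001
```

```bash
python3 - <<'E'
from h import *
s=snap('wrist','w2.png')
delta([.506,-.001,.073],Rt(0,15)); print(arm.observe()['qpos'].round(2))
f=s['frame'];h=cv2.cvtColor(f,cv2.COLOR_RGB2HSV); H,S,V=[h[...,i] for i in range(3)]
k=((H>45)&(H<85)&(S>100)).astype(np.uint8); k=cv2.morphologyEx(k,cv2.MORPH_CLOSE,np.ones((9,9)))
n,l,st,c=cv2.connectedComponentsWithStats(k); print([ (i,st[i]) for i in range(1,n) if st[i,4]>300])
E
```

```text
t 2.75 at [ 0.5318 -0.0016  0.1696] rpy-err; F [-0.8 -0.4 -0.4] grip 0.999
shift [0.0004 0.0004 0.1   ] turn [-0.17 -0.12 -0.34]
[ 0.39  0.67 -0.67  1.65  0.36  1.23  1.18]
[(1, array([ 614,    0,   26,   47, 1140], dtype=int32)), (2, array([ 299,  124,   41,  137, 4142], dtype=int32)), (17, array([ 421,  265,  214,  135, 4857], dtype=int32)), (20, array([  68,  276,  395,  124, 8493], dtype=int32)), (32, array([   0,  311,   73,   89, 1974], dtype=int32)), (46, array([  0, 347,  25,  32, 348], dtype=int32))]
```

View pics/w2.png

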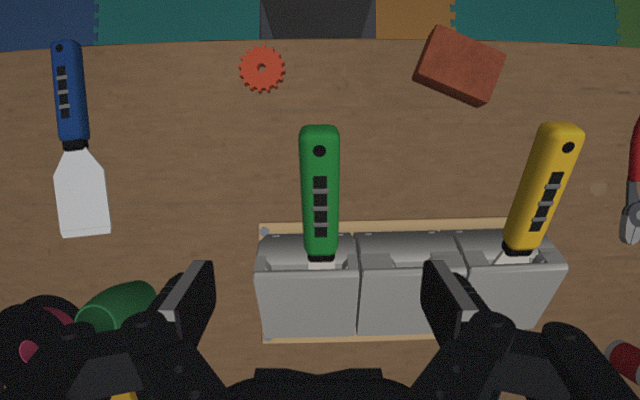

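Green's handle is at (320,190), centred between the fingers (213 and 423). I'll go straight in along the tool axis and close.

Request:
{"method": "carry_out", "body": {
  "steps": [
    [0, 0, 0.04, 0, 0, 0],
    [0, 0, 0.075, 0, 0, 0],
    [0, 0, 0.1, 0, 0, 0],
    [0, 0, 0.1, 0, 0, 0],
    [0, 0, 0.1, 0, 0, 0]
  ]
}}

```text
time: 3.25
tcp_pos: [0.5075, -0.001, 0.0762]
orientation: [0.703, 0.699, -0.091, -0.092]
force: [0.7, -0.6, 0.6]
grip_width: 1.0
```

Request:
{"method": "carry_out", "body": {
  "steps": [
    [0, 0, 0, 0, 0, 0],
    [0, 0, 0, 0, 0, 0],
    [0, 0, 0, 0, 0, 0],
    [0, 0, 0, 0, 0, 0],
    [0, 0, 0, 0, 0, 0]
  ],
  "claw": 255,
  "newtons": 60
}}

```text
time: 3.75
tcp_pos: [0.507, -0.0012, 0.0747]
orientation: [0.703, 0.699, -0.092, -0.092]
force: [-0.8, 0.5, 3.7]
grip_width: 0.275
```

Request:
{"method": "carry_out", "body": {
  "steps": [
    [0, 0, 0, 0, 0, 0],
    [0, 0, 0, 0, 0, 0],
    [0, 0, 0, 0, 0, 0]
  ]
}}

```text
time: 4.05
tcp_pos: [0.507, -0.0012, 0.0746]
orientation: [0.703, 0.699, -0.092, -0.092]
force: [-0.2, -0.1, 6.1]
grip_width: 0.267
```

```bash
python3 - <<'E'
from h import *
s=snap('wrist','w3.png')
delta([.506,-.001,.073],Rt(0,15))
E
```

```text
t 4.1 at [ 0.507  -0.0012  0.0746] rpy-err; F [-0.4  0.   4.8] grip 0.27
shift [ 0.0002 -0.0006  0.0018] turn [ 0.03 -0.08 -0.27]
```

View pics/w3.png

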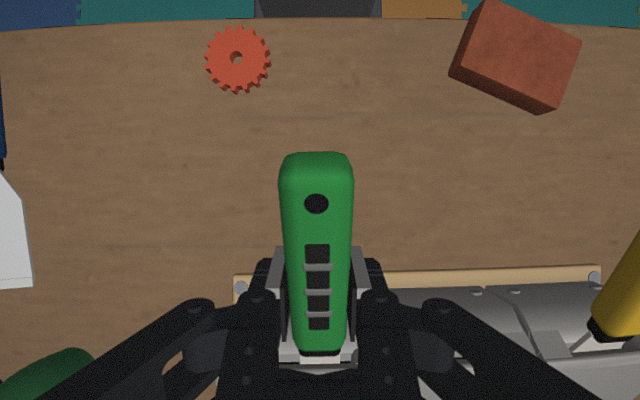

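Gripped at 23 mm, centred (316,250). Now I'll draw it straight out along the slot.

Request:
{"method": "carry_out", "body": {
  "steps": [
    [0, -0.014, -0.005, 0, 0, 0],
    [0, -0.033, -0.012, 0, 0, 0],
    [0, -0.052, -0.019, 0, 0, 0],
    [0, -0.07, -0.026, 0, 0, 0],
    [0, -0.085, -0.031, 0, 0, 0]
  ]
}}

```text
time: 4.6
tcp_pos: [0.4316, -0.0012, 0.1264]
orientation: [0.703, 0.699, -0.092, -0.093]
force: [-0.3, -0.1, -0.8]
grip_width: 0.267
```

Request:
{"method": "carry_out", "body": {
  "steps": [
    [0, -0.015, -0.0055, 0, 0, 0],
    [0, -0.025, -0.009, 0, 0, 0],
    [0, -0.025, -0.009, 0, 0, 0],
    [0, -0.025, -0.009, 0, 0, 0]
  ]
}}

```text
time: 5.0
tcp_pos: [0.4112, -0.0011, 0.1411]
orientation: [0.703, 0.699, -0.092, -0.092]
force: [0.8, -0.5, -0.6]
grip_width: 0.268
```

```bash
python3 - <<'E'
from h import *
s=snap('wrist','w4.png'); s=snap('top','t4.png');snap('scene','s4.png')
o=arm.observe(); print(o['tcp_pos'],o['force'],o['grip_width'],o['qpos'].round(2))
E
```

```text
[ 0.41118354 -0.00092302  0.14090006] [ 0.74237183 -0.70584062 -0.52652276] 0.27010989979494493 [ 0.48  0.53 -0.71  1.98  0.33  1.03  1.14]
```

View pics/w4.png

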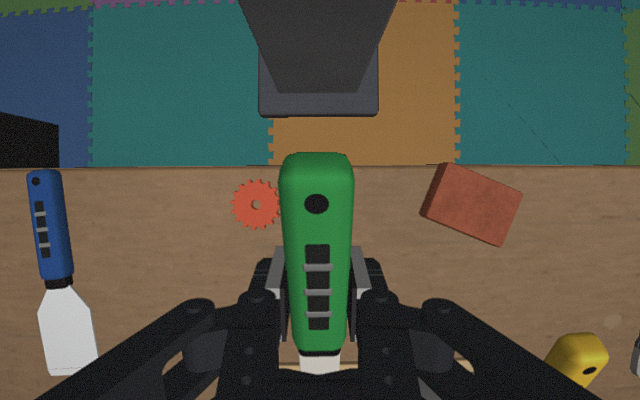

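View pics/t4.png

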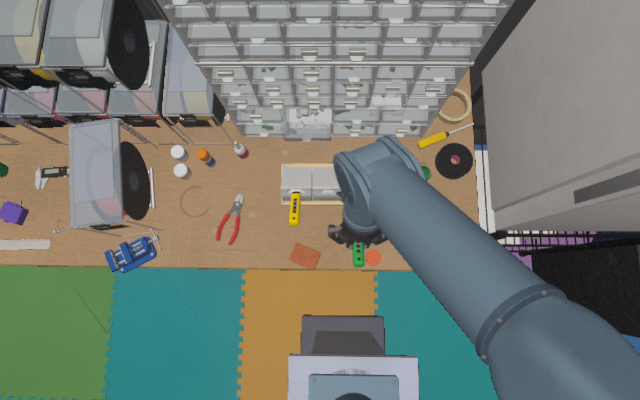

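View pics/s4.png

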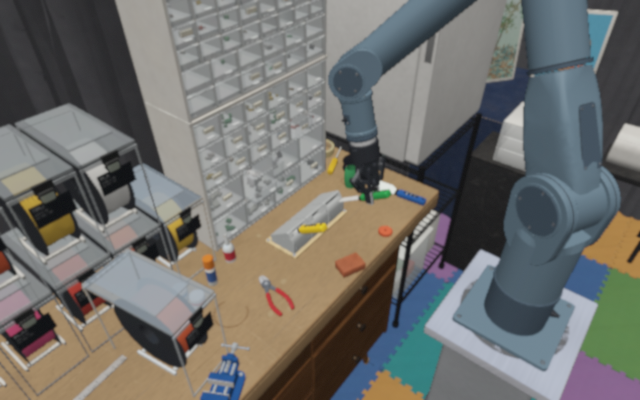

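No slip: the handle end is at row 152 in both wrist views, and the blade is clear of the rack. Next is a sidestep to the narrow slot, with a pitch correction for the droop.

```bash
python3 - <<'E'
from h import *
delta([.4115,.066,.1431],Rt(0.3,16.7))
E
```

```text
t 5.15 at [ 0.4112 -0.0009  0.1409] rpy-err; F [ 0.7 -0.7 -0.5] grip 0.27
shift [ 0.0669 -0.0006 -0.0021] turn [ 1.69 -0.19 -0.58]
```

Request:
{"method": "carry_out", "body": {
  "steps": [
    [0.022, -0.0002, -0.001, 0.6, 0, -0.2],
    [0.045, -0.0004, -0.0015, 1.2, -0.1, -0.4],
    [0.067, -0.0006, -0.002, 1.7, -0.2, -0.6],
    [0.067, -0.0006, -0.002, 1.7, -0.2, -0.6],
    [0.067, -0.0006, -0.002, 1.7, -0.2, -0.6]
  ]
}}

```text
time: 5.65
tcp_pos: [0.4112, 0.0662, 0.143]
orientation: [0.697, 0.702, -0.103, -0.102]
force: [0.9, -0.1, -1.4]
grip_width: 0.267
```

```bash
python3 - <<'E'
from h import *
delta([.4115,.066,.1431],Rt(0.3,16.7))
s=snap('wrist','w5.png'); s=snap('top','t5.png'); f=s['frame'][150:280,260:400]; cv2.imwrite('pics/t5c.png',cv2.cvtColor(cv2.resize(f,None,fx=4,fy=4,interpolation=cv2.INTER_CUBIC),cv2.COLOR_RGB2BGR))
E
```

```text
t 5.65 at [0.4112 0.0662 0.143 ] rpy-err; F [ 0.9 -0.1 -1.4] grip 0.267
shift [-0.0002  0.0003 -0.0002] turn [-0.02  0.05  0.08]
```

View pics/w5.png

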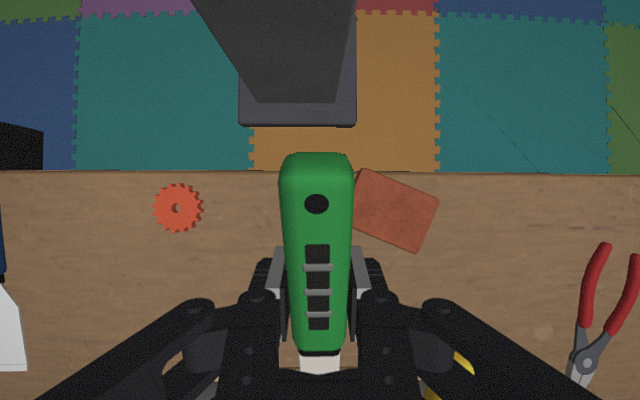

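View pics/t5c.png

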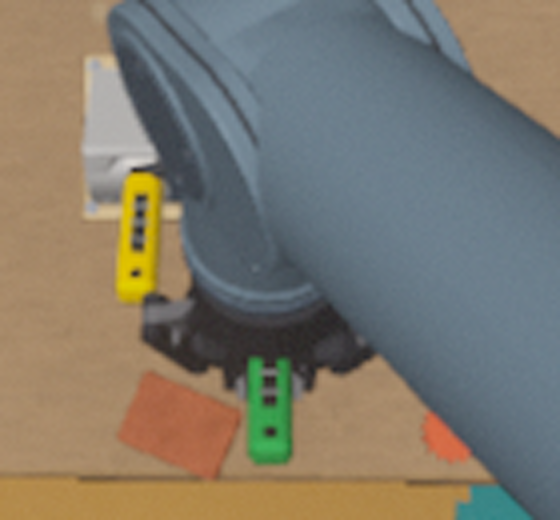

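Request:
{"method": "carry_out", "body": {
  "steps": [
    [0, 0.014, 0.0047, 0, 0, 0],
    [0, 0.028, 0.0094, 0, 0, 0],
    [0, 0.038, 0.0126, 0, 0, 0],
    [0, 0.045, 0.0149, 0, 0, 0],
    [0, 0.0522, 0.0173, 0, 0, 0]
  ]
}}

```text
time: 6.25
tcp_pos: [0.4565, 0.0663, 0.1111]
orientation: [0.698, 0.702, -0.103, -0.103]
force: [-0.5, 0.0, -1.3]
grip_width: 0.27
```

```bash
python3 - <<'E'
from h import *
d=.055; delta([.4115+d*.819,.066,.1431-d*.574],Rt(0.3,16.7))
s=snap('wrist','w6.png')
E
```

```text
t 6.25 at [0.4565 0.0663 0.1111] rpy-err; F [-0.5  0.  -1.3] grip 0.27
shift [-0.0003 -0.0001 -0.0004] turn [-0.04  0.03  0.01]
```

View pics/w6.png

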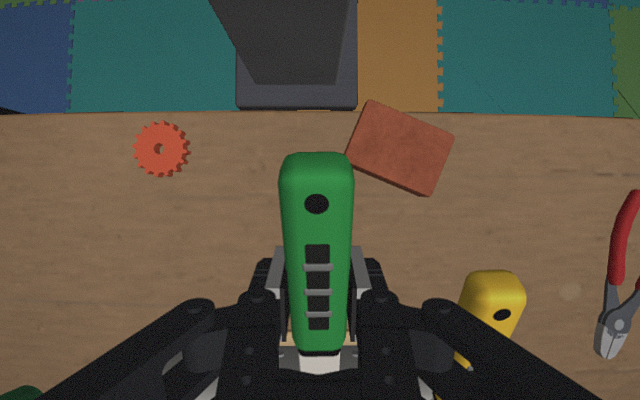

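No force and no slip; the tip should be about 13 mm into the mouth. Continuing.

Request:
{"method": "carry_out", "body": {
  "steps": [
    [0, 0.01, 0.0033, 0, 0, 0],
    [0, 0.02, 0.0066, 0, 0, 0],
    [0, 0.03, 0.01, 0, 0, 0],
    [0, 0.038, 0.0126, 0, 0, 0],
    [0, 0.046, 0.0152, 0, 0, 0]
  ]
}}

```text
time: 6.8
tcp_pos: [0.4964, 0.0666, 0.0835]
orientation: [0.698, 0.702, -0.103, -0.102]
force: [-0.1, -0.2, -0.8]
grip_width: 0.271
```

Request:
{"method": "carry_out", "body": {
  "steps": [
    [0, 0.003, 0.001, 0, 0, 0],
    [0, 0.006, 0.002, 0, 0, 0],
    [0, 0.009, 0.003, 0, 0, 0],
    [0, 0.0105, 0.0035, 0, 0, 0],
    [0, 0.0105, 0.0035, 0, 0, 0]
  ]
}}

```text
time: 7.3
tcp_pos: [0.5049, 0.0665, 0.0776]
orientation: [0.698, 0.702, -0.103, -0.102]
force: [0.6, -0.7, -0.5]
grip_width: 0.27
```

```bash
python3 - <<'E'
from h import *
d=.116; delta([.4115+d*.819,.066,.1431-d*.574],Rt(0.3,16.7))
s=snap('wrist','w7.png')
E
```

```text
t 7.3 at [0.5049 0.0665 0.0776] rpy-err; F [ 0.6 -0.7 -0.5] grip 0.27
shift [-0.0005  0.0019  0.0006] turn [-0.    0.04  0.02]
```

View pics/w7.png

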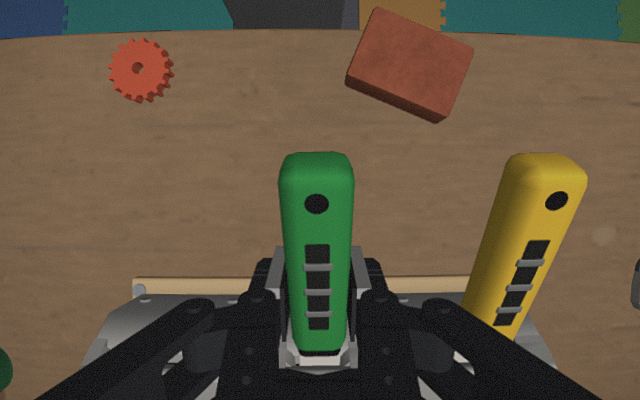

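Request:
{"method": "carry_out", "body": {
  "steps": [
    [0, 0.0015, 0.0005, 0, 0, 0],
    [0, 0.003, 0.001, 0, 0, 0],
    [0, 0.004, 0.0013, 0, 0, 0],
    [0, 0.004, 0.0013, 0, 0, 0]
  ]
}}

```text
time: 7.75
tcp_pos: [0.5066, 0.0667, 0.076]
orientation: [0.697, 0.702, -0.105, -0.103]
force: [-6.6, -1.2, 9.9]
grip_width: 0.27
```

The end contact shows as about 12 N at x=0.5066, where I expected it. Releasing, opening only partly.

Request:
{"method": "carry_out", "body": {
  "steps": [
    [0, 0, 0, 0, 0, 0],
    [0, 0, 0, 0, 0, 0],
    [0, 0, 0, 0, 0, 0],
    [0, 0, 0, 0, 0, 0]
  ],
  "claw": 130
}}

```text
time: 8.15
tcp_pos: [0.5084, 0.0665, 0.0752]
orientation: [0.698, 0.702, -0.103, -0.102]
force: [-0.2, -1.1, -0.7]
grip_width: 0.487
```

Request:
{"method": "carry_out", "body": {
  "steps": [
    [0, 0, -0.02, 0, 0, 0],
    [0, 0, -0.05, 0, 0, 0],
    [0, 0, -0.09, 0, 0, 0],
    [0, 0, -0.13, 0, 0, 0],
    [0, 0, -0.13, 0, 0, 0]
  ]
}}

```text
time: 8.65
tcp_pos: [0.5497, 0.068, 0.2045]
orientation: [0.698, 0.702, -0.099, -0.1]
force: [0.4, 1.3, -0.1]
grip_width: 0.485
```

```bash
python3 - <<'E'
from h import *
s=snap('wrist','w8.png'); delta([.5066,.066,.1],Rt(0,15))
f=s['frame'];h=cv2.cvtColor(f,cv2.COLOR_RGB2HSV); H,S,V=[h[...,i] for i in range(3)]
for n,a,b,x0,x1 in (('g',45,85,230,400),('y',20,35,400,640)):
    k=((H>a)&(H<b)&(S>120)).astype(np.uint8); k[:,:x0]=0;k[:,x1:]=0
    k[280:]=0
    k=cv2.morphologyEx(k,cv2.MORPH_CLOSE,np.ones((9,9))); P,u,v=cloud(s,cv2.erode(k,np.ones((5,5))))
    for r in np.unique(v)[::10]:
        c=np.nonzero(k[r])[0]; q=P[(abs(v-r)<=1)&(abs(u-c.mean())<4)]; print(n,r,c.mean().round(1),len(c),q.mean(0).round(4))
E
```

```text
t 8.7 at [0.5478 0.0675 0.202 ] rpy-err; F [-0.4 -0.3 -0.6] grip 0.489
shift [-0.0013 -0.0107  0.1095] turn [-1.39  0.06  0.3 ]
g 111 316.0 27 [0.4636 0.0659 0.1244]
g 121 315.5 34 [0.4706 0.0656 0.1272]
g 131 315.5 34 [0.4767 0.0656 0.1244]
g 141 316.0 33 [0.4828 0.066  0.1202]
g 151 316.0 33 [0.4885 0.066  0.1161]
g 161 316.0 20 [nan nan nan]
g 171 316.0 20 [nan nan nan]
g 181 316.8 19 [nan nan nan]
g 191 316.5 20 [nan nan nan]
g 201 316.5 20 [nan nan nan]
g 211 317.0 29 [0.5322 0.0668 0.0885]
g 221 317.0 25 [0.5404 0.0669 0.0834]
y 110 426.0 29 [0.4619 0.1404 0.1229]
y 120 427.5 38 [0.4692 0.1401 0.1272]
y 130 426.0 37 [0.4754 0.1399 0.1245]
y 140 424.0 37 [0.4816 0.1398 0.1204]
y 150 422.5 36 [0.488  0.14   0.1163]
y 160 419.2 24 [0.4944 0.1367 0.1124]
y 170 417.2 25 [0.5013 0.1371 0.1076]
y 180 415.8 24 [0.5084 0.137  0.103 ]
y 190 414.5 23 [0.5156 0.137  0.0987]
y 200 413.8 22 [0.5233 0.1378 0.0935]
y 210 414.0 29 [0.5312 0.1419 0.0885]
y 220 412.5 26 [0.5394 0.1422 0.0835]<stdin>:9: RuntimeWarning: Mean of empty slice.
  ret = um.true_divide(
```

View pics/w8.png

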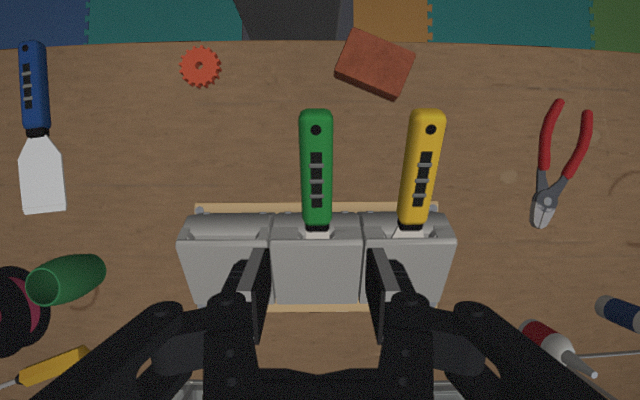

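Green's handle profile now matches yellow's (top crest at x=0.4706 and 0.4692, z=0.127 for both), so green is home. Next I'll measure blue from this view and check the cabinet's clearance.

```bash
python3 - <<'E'
from h import *
s=load('top'); s=dict(vision.snapshot('top')); P,u,v=cloud(s)
for z0,z1 in ((.1,.2),(.2,.3),(.3,.4),(.4,.5),(.5,.7)):
    m=(abs(P[:,1]+.03)<.12)&(P[:,2]>z0)&(P[:,2]<z1)&(P[:,0]>.62); q=P[m,0]; print(z0,len(q),np.percentile(q,[0,2,10]).round(3) if len(q) else '')
s=load('wrist'); f=s['frame']; h=cv2.cvtColor(f,cv2.COLOR_RGB2HSV); H,S,V=[h[...,i] for i in range(3)]
k=((S<60)&(V>140)).astype(np.uint8); k[:,:8]=0; k[:125]=0; k[225:]=0; k[:,75:]=0
vv,uu=np.nonzero(k); P=plane(s,np.c_[uu,vv],.0115)
r=cv2.minAreaRect(P[:,:2].astype(np.float32)); print('blade',r,cv2.boxPoints(r).round(4).tolist())
for x in (.48,.5,.51,.52,.53,.535,.54):
    q=P[abs(P[:,0]-x)<.002]; print(x,q[:,1].min().round(4),q[:,1].max().round(4),((q[:,1].min()+q[:,1].max())/2).round(4))
b=((H>100)&(H<125)&(S>120)).astype(np.uint8); b[:,80:]=0; b[:30]=0;b[160:]=0
b=cv2.morphologyEx(b,cv2.MORPH_CLOSE,np.ones((9,9)))
vv,uu=np.nonzero(b); P=plane(s,np.c_[uu,vv],.02)
for x in (.37,.38,.39,.4,.41,.42,.43,.44): 
    q=P[abs(P[:,0]-x)<.002]; print(x,q[:,1].min().round(4),q[:,1].max().round(4))
print(P[:,0].min(),P[:,0].max())
E
```

```text
0.1 4 [0.711 0.711 0.711]
0.2 436 [0.703 0.705 0.709]
0.3 1576 [0.704 0.707 0.711]
0.4 3001 [0.705 0.71  0.712]
0.5 6690 [0.62  0.623 0.642]
blade ((0.5004117488861084, -0.2195163071155548), (0.07929043471813202, 0.05018683522939682), 6.074203014373779) [[0.45829999446868896, -0.1987999975681305], [0.4636000096797943, -0.24869999289512634], [0.5425000190734863, -0.2402999997138977], [0.5371999740600586, -0.19040000438690186]]
0.48 -0.2442 -0.197 -0.2206
0.5 -0.2441 -0.1947 -0.2194
0.51 -0.243 -0.1936 -0.2183
0.52 -0.2419 -0.1925 -0.2172
0.53 -0.2408 -0.1915 -0.2162
0.535 -0.2409 -0.1916 -0.2162
0.54 -0.2398 -0.2029 -0.2213
0.37 -0.2632 -0.1728
0.38 -0.2399 -0.2098
0.39 -0.2393 -0.2082
0.4 -0.2377 -0.2078
0.41 -0.2372 -0.2063
0.42 -0.2357 -0.2049
0.43 -0.2353 -0.2046
0.44 -0.2339 -0.2032
0.34979726335346 0.4612783258927182
```

Blade fit is 79.3 × 50.2 mm (the spec is 80 × 50), yaw 6.1°, with the grip near (0.4185, -0.228). I'm moving above it, leaning the hand 15° back so that the insertion later keeps it clear of the cabinet at x≈0.70.

```bash
python3 - <<'E'
from h import *
delta([.42,-.10,.25],Rt(3,0))
delta([.395,-.2305,.11],Rt(6.1,-15))
E
```

```text
t 8.75 at [0.5462 0.0669 0.2002] rpy-err; F [-0.5  0.1  0.3] grip 0.489
shift [-0.1663 -0.136  -0.0113] turn [-16.6   -0.36  -2.66]
t 8.75 at [0.5462 0.0669 0.2002] rpy-err; F [-0.5  0.1  0.3] grip 0.489
shift [-0.2965 -0.1207  0.1303] turn [-31.58  -0.06  -5.85]
```

Request:
{"method": "carry_out", "body": {
  "steps": [
    [-0.033, -0.027, -0.02, -3, 0, 0],
    [-0.066, -0.054, -0.025, -7, 0, -1],
    [-0.1, -0.081, -0.02, -11, 0, -1.5],
    [-0.133, -0.109, -0.015, -16, 0, -2],
    [-0.166, -0.136, -0.011, -16.6, -0.4, -2.7]
  ],
  "claw": 100
}}

```text
time: 9.25
tcp_pos: [0.4151, -0.1014, 0.2477]
orientation: [0.688, 0.726, -0.002, -0.001]
force: [0.3, -0.5, 0.2]
grip_width: 0.609
```

```bash
python3 - <<'E'
from h import *
delta([.395,-.2305,.11],Rt(6.1,-15)); print(arm.observe()['qpos'].round(2))
E
```

```text
t 9.25 at [ 0.4151 -0.1014  0.2477] rpy-err; F [ 0.3 -0.5  0.2] grip 0.609
shift [-0.1276 -0.0263  0.1381] turn [-15.23   0.5   -3.05]
[ 0.84  0.21 -0.79  2.04  0.18  0.97  1.58]
```

Request:
{"method": "carry_out", "body": {
  "steps": [
    [-0.032, -0.007, 0.034, -4, 0, -1],
    [-0.064, -0.013, 0.068, -8, 0.3, -2],
    [-0.096, -0.02, 0.1, -12, 0.5, -3],
    [-0.1276, -0.026, 0.138, -15.2, 0.5, -3],
    [-0.1276, -0.026, 0.138, -15.2, 0.5, -3]
  ]
}}

```text
time: 9.75
tcp_pos: [0.3932, -0.2303, 0.1055]
orientation: [0.667, 0.735, 0.098, 0.082]
force: [-0.3, 0.3, -0.6]
grip_width: 0.606
```

```bash
python3 - <<'E'
from h import *
s=snap('wrist','w9.png');delta([.395,-.2305,.11],Rt(6.1,-15)); print(arm.observe()['qpos'].round(2))
E
```

```text
t 9.8 at [ 0.3958 -0.2288  0.1079] rpy-err; F [-0.3  0.4  1. ] grip 0.61
shift [-0.0016 -0.0004 -0.0023] turn [-0.23 -0.35 -0.4 ]
[ 1.11  0.43 -0.66  2.25  0.3   0.35  1.92]
```

View pics/w9.png

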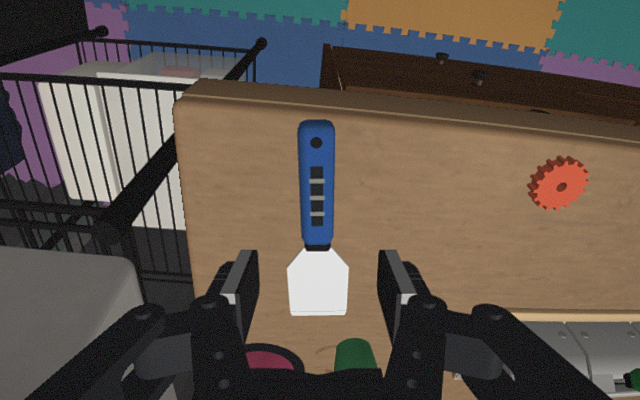

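The wrist view has blue centred: blade at 318, handle at 316, jaw centre at 318. Descending.

```bash
python3 - <<'E'
from h import *
delta([.4196,-.2285,.006],Rt(6.1,-15))
E
```

```text
t 9.8 at [ 0.3958 -0.2288  0.1079] rpy-err; F [-0.3  0.4  1. ] grip 0.61
shift [-0.0029 -0.003   0.1046] turn [-0.23 -0.35 -0.4 ]
```

Request:
{"method": "carry_out", "body": {
  "steps": [
    [0, 0, 0.04, 0, 0, 0],
    [0, 0, 0.07, 0, 0, 0],
    [0, 0, 0.08, 0, 0, 0],
    [0, 0, 0.08, 0, 0, 0]
  ]
}}

```text
time: 10.2
tcp_pos: [0.4212, -0.2244, 0.0335]
orientation: [0.662, 0.738, 0.099, 0.086]
force: [-0.2, -0.2, -1.0]
grip_width: 0.606
```

```bash
python3 - <<'E'
from h import *
delta([.4196,-.2285,.006],Rt(6.1,-15));print(arm.observe()['qpos'].round(2))
E
```

```text
t 10.2 at [ 0.4212 -0.2244  0.0335] rpy-err; F [-0.2 -0.2 -1. ] grip 0.606
shift [-0.004  -0.0091  0.026 ] turn [ 0.05 -0.23  0.14]
[ 0.95  0.61 -0.53  2.24  0.74  0.2   1.49]
```

Joint 6 is at its lower limit (0.20). I'll ease the lean to -10° before going lower.

```bash
python3 - <<'E'
from h import *
delta([.4145,-.2285,.034],Rt(6.1,-9))
E
```

```text
t 10.2 at [ 0.4212 -0.2244  0.0335] rpy-err; F [-0.2 -0.2 -1. ] grip 0.606
shift [-0.0033 -0.0067 -0.0023] turn [ 6.05 -0.22  0.15]
```

Request:
{"method": "carry_out", "body": {
  "steps": [
    [-0.001, -0.003, -0.002, 2, 0, 0],
    [-0.002, -0.005, -0.002, 4, -0.1, 0],
    [-0.003, -0.0067, -0.002, 6, -0.2, 0],
    [-0.003, -0.0067, -0.002, 6, -0.2, 0]
  ]
}}

```text
time: 10.6
tcp_pos: [0.416, -0.2296, 0.036]
orientation: [0.666, 0.741, 0.059, 0.055]
force: [-0.4, 0.2, -0.7]
grip_width: 0.608
```

```bash
python3 - <<'E'
from h import *
delta([.4192,-.2282,.005],Rt(6.1,-9));print(arm.observe()['qpos'].round(2))
s=snap('wrist','w10.png')
E
```

```text
t 10.6 at [ 0.416  -0.2296  0.036 ] rpy-err; F [-0.4  0.2 -0.7] grip 0.608
shift [ 0.0011 -0.0017  0.0312] turn [0.25 0.13 0.03]
[ 0.94  0.61 -0.56  2.19  0.69  0.36  1.51]
```

View pics/w10.png

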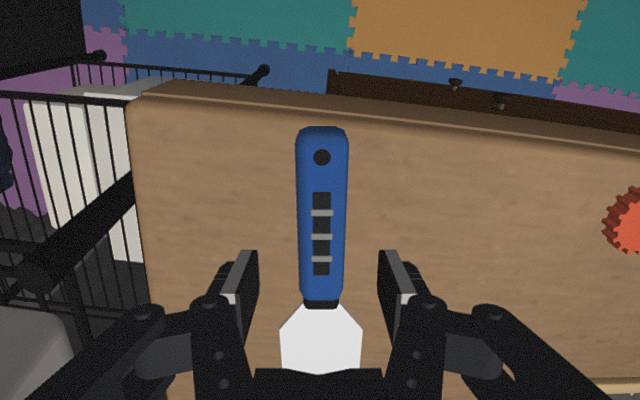

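Handle at 321, jaw centre at 318, aligned in yaw. Going down and closing.

Request:
{"method": "carry_out", "body": {
  "steps": [
    [0.001, -0.001, 0.015, 0, 0, 0],
    [0.001, -0.0015, 0.025, 0, 0, 0],
    [0.001, -0.0015, 0.0305, 0, 0, 0],
    [0.001, -0.0015, 0.0305, 0, 0, 0]
  ]
}}

```text
time: 11.05
tcp_pos: [0.4172, -0.2284, 0.004]
orientation: [0.667, 0.741, 0.058, 0.054]
force: [-0.2, -0.7, 0.1]
grip_width: 0.608
```

```bash
python3 - <<'E'
from h import *
delta([.4192,-.2282,.005],Rt(6.1,-9));print(arm.observe()['qpos'].round(2))
E
```

```text
t 11.05 at [ 0.4172 -0.2284  0.004 ] rpy-err; F [-0.2 -0.7  0.1] grip 0.608
shift [ 0.      0.0022 -0.0006] turn [ 0.09  0.09 -0.02]
[ 0.85  0.67 -0.47  2.19  0.77  0.28  1.44]
```

Request:
{"method": "carry_out", "body": {
  "steps": [
    [0, 0, 0, 0, 0, 0],
    [0, 0, 0, 0, 0, 0],
    [0, 0, 0, 0, 0, 0],
    [0, 0, 0, 0, 0, 0],
    [0, 0, 0, 0, 0, 0]
  ],
  "claw": 255,
  "newtons": 80
}}

```text
time: 11.55
tcp_pos: [0.4176, -0.229, 0.005]
orientation: [0.667, 0.741, 0.058, 0.054]
force: [-2.4, 1.4, 9.2]
grip_width: 0.259
```

Request:
{"method": "carry_out", "body": {
  "steps": [
    [0, 0, 0, 0, 0, 0],
    [0, -0.001, -0.01, 0, 0, 0],
    [0, -0.003, -0.03, 0, 0, 0],
    [0, -0.005, -0.05, 0, 0, 0],
    [0, -0.008, -0.08, 0, 0, 0]
  ]
}}

```text
time: 12.05
tcp_pos: [0.3962, -0.2304, 0.0822]
orientation: [0.667, 0.741, 0.058, 0.053]
force: [-0.3, -0.2, -0.6]
grip_width: 0.26
```

```bash
python3 - <<'E'
from h import *
delta([.4192,-.2282,.10],Rt(6.1,-9));print(arm.observe()['qpos'].round(2)); snap('wrist','w11.png'); snap('scene','s11.png')
E
```

```text
t 12.05 at [ 0.3962 -0.2304  0.0822] rpy-err; F [-0.3 -0.2 -0.6] grip 0.26
shift [-0.0002  0.0256 -0.0139] turn [ 0.04  0.06 -0.02]
[ 1.09  0.52 -0.71  2.2   0.59  0.46  1.62]
```

View pics/w11.png

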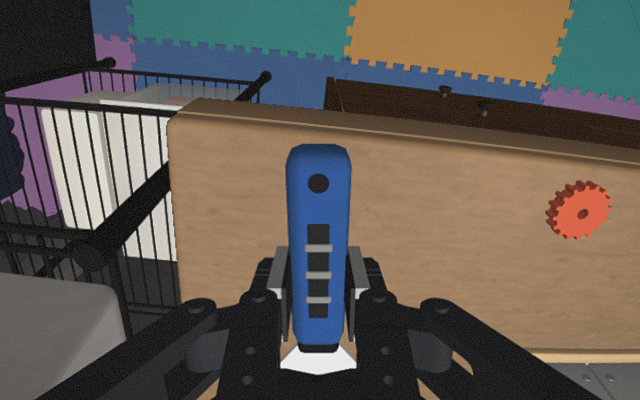

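View pics/s11.png

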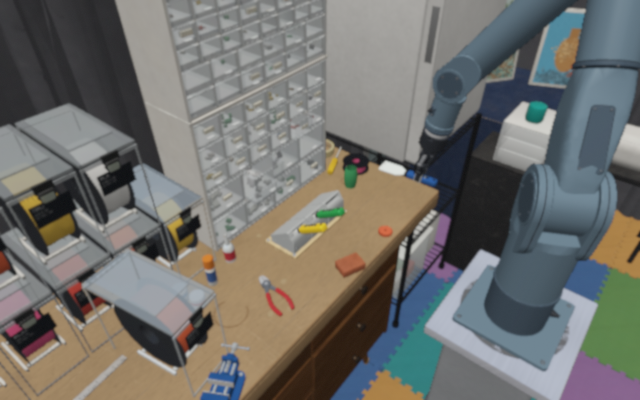

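Blue is held firmly (22 mm opening, centred at 318). Next I'll compute the pre-insertion pose.

```bash
cat >> h.py <<'E'
def Rs(yaw,pitch): # scraper frame: x forward & pitched down, y left
    return Ro.from_euler('zy',[yaw,pitch],degrees=True).as_matrix()
Rg=Rs(6.1,0); Og=np.array([.4603,-.2286+.1063*.0427,.010]); Tg=np.array([.4176,-.229,.005]); Rtg=Rt(6.1,-9)
Og[1]=-.229+np.tan(np.radians(6.1))*.0427
p_o=Rtg.T@(Og-Tg); R_o=Rtg.T@Rg       # scraper in tool
def tcp_for(O,yaw,pitch):
    R=Rs(yaw,pitch)@R_o.T; return O-R@p_o,R
M=np.array([.552,-.0112,.066]); SD=Rs(.4,35)@[1,0,0]; SN=Rs(.4,35)@[0,0,1]
def ins(out,up=0,lat=0,yaw=.4,pitch=35): # tip 'out' m outside the mouth
    return tcp_for(M-SD*(out+.08)+SN*up+np.array([0,lat,0]),yaw,pitch)
E
python3 - <<'E'
from h import *
print('p_o',p_o.round(4))
for o in (.04,0,-.075): p,R=ins(o); print(o,p.round(4))
p,R=ins(.05)
delta([.40,-.15,.25],Rt(3,5)); delta(p+[0,0,.05],R)
E
```

```text
p_o [0.     0.0432 0.0018]
0.04 [ 0.4157 -0.0123  0.1554]
0 [ 0.4484 -0.0121  0.1324]
-0.075 [ 0.5099 -0.0115  0.0894]
t 12.15 at [ 0.3973 -0.2323  0.0843] rpy-err; F [-0.4 -0.9 -0.9] grip 0.256
shift [ 0.0807  0.0378 -0.1621] turn [14.25  0.18  2.95]
t 12.15 at [ 0.3973 -0.2323  0.0843] rpy-err; F [-0.4 -0.9 -0.9] grip 0.256
shift [ 0.217   0.053  -0.1209] turn [35.22  1.35  5.56]
```

Request:
{"method": "carry_out", "body": {
  "steps": [
    [0.016, 0.008, -0.04, 3, 0, 0.5],
    [0.032, 0.015, -0.08, 6, 0, 1],
    [0.048, 0.023, -0.12, 9, 0, 2],
    [0.065, 0.03, -0.145, 12, 0.1, 2.5],
    [0.08, 0.038, -0.162, 14, 0.2, 3]
  ]
}}

```text
time: 12.65
tcp_pos: [0.4012, -0.1491, 0.2494]
orientation: [0.687, 0.725, -0.03, -0.03]
force: [0.1, -0.3, -2.4]
grip_width: 0.257
```

```bash
python3 - <<'E'
from h import *
p,R=ins(.05); print(p)
delta(p+[0,0,.05],R); print(arm.observe()['qpos'].round(2))
E
```

```text
[ 0.40746884 -0.01240736  0.16109794]
t 12.65 at [ 0.4012 -0.1491  0.2494] rpy-err; F [ 0.1 -0.3 -2.4] grip 0.257
shift [0.1361 0.0167 0.0372] turn [21.12  0.87  2.59]
[ 1.03  0.3  -0.93  1.98  0.29  1.08  1.59]
```

Request:
{"method": "carry_out", "body": {
  "steps": [
    [0.034, 0.004, 0.009, 5, 0.2, 0.6],
    [0.068, 0.008, 0.018, 10, 0.4, 1.3],
    [0.102, 0.012, 0.028, 16, 0.6, 2],
    [0.136, 0.0167, 0.037, 21, 0.9, 2.6],
    [0.136, 0.0167, 0.037, 21, 0.9, 2.6]
  ]
}}

```text
time: 13.15
tcp_pos: [0.4068, -0.0077, 0.2074]
orientation: [0.683, 0.694, -0.157, -0.163]
force: [0.2, -0.2, -1.8]
grip_width: 0.259
```

```bash
python3 - <<'E'
from h import *
p,R=ins(.05); delta(p,R); print(arm.observe()['qpos'].round(2))
T=arm.observe()['tcp_pos']
s=snap('wrist','w12.png'); s=snap('top','t12.png'); P,u,v=cloud(s)
m=(P[:,2]>.22)&(P[:,0]<.68)&(P[:,0]>.3)&(abs(P[:,1])<.25)&(u>330)&(u<450)&(v>120)
q=P[m]
for z0 in np.arange(.2,.7,.05):
    a=q[(q[:,2]>=z0)&(q[:,2]<z0+.05)]
    if len(a)>5: print(z0.round(2),len(a),'max x rel TCP',(np.percentile(a[:,0],99)-T[0]).round(3),'y',np.percentile(a[:,1],[1,99]).round(3))
E
```

```text
t 13.15 at [ 0.4068 -0.0077  0.2074] rpy-err; F [ 0.2 -0.2 -1.8] grip 0.259
shift [-0.0053  0.021   0.0412] turn [-0.18 -0.2   0.54]
[ 0.57  0.61 -0.87  1.81  0.32  1.39  1.15]
0.2 424 max x rel TCP 0.021 y [-0.032  0.016]
0.25 821 max x rel TCP 0.052 y [-0.071  0.055]
0.3 422 max x rel TCP 0.057 y [-0.069  0.053]
0.35 749 max x rel TCP 0.092 y [-0.043  0.03 ]
0.4 1015 max x rel TCP 0.119 y [-0.04   0.038]
0.45 377 max x rel TCP 0.158 y [-0.022  0.048]
0.5 961 max x rel TCP 0.153 y [-0.004  0.045]
0.55 3277 max x rel TCP 0.134 y [-0.075  0.025]
0.6 3746 max x rel TCP 0.096 y [-0.07  -0.025]
```

View pics/t12.png

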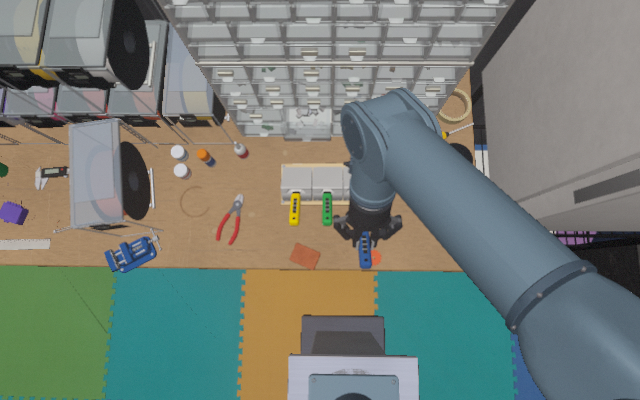

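View pics/w12.png

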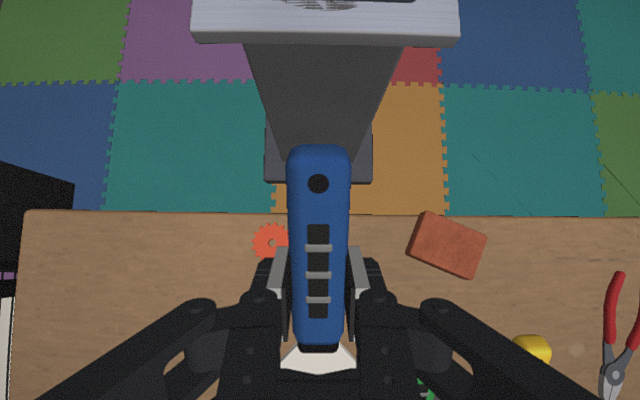

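```bash
python3 - <<'E'
from h import *
s=load('top'); P,u,v=cloud(s); T=arm.observe()['tcp_pos']
f=s['frame'].astype(int)[v,u]
blu=(f[:,2]-f[:,0]>12)
m=(P[:,2]>.22)&(u>338)&(u<450)&(v>80)&(v<240)&blu
q=P[m]
for z0 in np.arange(.2,.8,.05):
    a=q[(q[:,2]>=z0)&(q[:,2]<z0+.05)]
    if len(a)>5: print(z0.round(2),len(a),'max x',np.percentile(a[:,0],[99,100]).round(3),'rel',(np.percentile(a[:,0],99)-T[0]).round(3),'y',np.percentile(a[:,1],[1,99]).round(3))
E
```

```text
0.25 10 max x [0.43 0.43] rel 0.024 y [-0.009  0.004]
0.35 95 max x [0.504 0.506] rel 0.097 y [-0.043  0.028]
0.4 962 max x [0.519 0.53 ] rel 0.113 y [-0.04  0.03]
0.45 321 max x [0.554 0.557] rel 0.148 y [-0.023  0.044]
0.5 1844 max x [0.602 0.605] rel 0.195 y [-0.047  0.046]
0.55 4389 max x [0.574 0.58 ] rel 0.167 y [-0.073  0.031]
0.6 3628 max x [0.503 0.506] rel 0.097 y [-0.07  -0.025]
```

With this tilt the wrist would reach x≈0.71 at full depth and touch the cabinet. So I'll insert about 35 mm with this grip, let go, and re-grip with less tilt for the rest.

```bash
python3 - <<'E'
from h import *
p,R=ins(.03); delta(p,R)
E
```

```text
t 13.25 at [ 0.4065 -0.0123  0.2087] rpy-err; F [-0.2 -0.5 -0.8] grip 0.259
shift [-0.0005  0.0414  0.0455] turn [ 0.03 -0.09  0.2 ]
```

Request:
{"method": "carry_out", "body": {
  "steps": [
    [0, 0.014, 0.015, 0, 0, 0],
    [0, 0.028, 0.03, 0, 0, 0],
    [-0.0005, 0.0414, 0.0455, 0, -0.1, 0.2],
    [-0.0005, 0.0414, 0.0455, 0, -0.1, 0.2]
  ]
}}

```text
time: 13.65
tcp_pos: [0.423, -0.0151, 0.1494]
orientation: [0.689, 0.689, -0.159, -0.16]
force: [-0.8, -0.8, -1.3]
grip_width: 0.259
```

```bash
python3 - <<'E'
from h import *
p,R=ins(.03); delta(p,R); p,R=ins(-.0); delta(p,R)
s=snap('wrist','w13.png'); s=snap('scene','s13.png'); c=s['frame'][150:290,230:430]; cv2.imwrite('pics/s13c.png',cv2.cvtColor(cv2.resize(c,None,fx=4,fy=4,interpolation=cv2.INTER_CUBIC),cv2.COLOR_RGB2BGR))
E
```

```text
t 13.65 at [ 0.423  -0.0151  0.1494] rpy-err; F [-0.8 -0.8 -1.3] grip 0.259
shift [ 0.0029  0.0007 -0.0006] turn [-0.02 -0.01 -0.3 ]
t 13.65 at [ 0.423  -0.0151  0.1494] rpy-err; F [-0.8 -0.8 -1.3] grip 0.259
shift [0.003  0.0303 0.0041] turn [-0.02 -0.01 -0.3 ]
```

View pics/s13c.png

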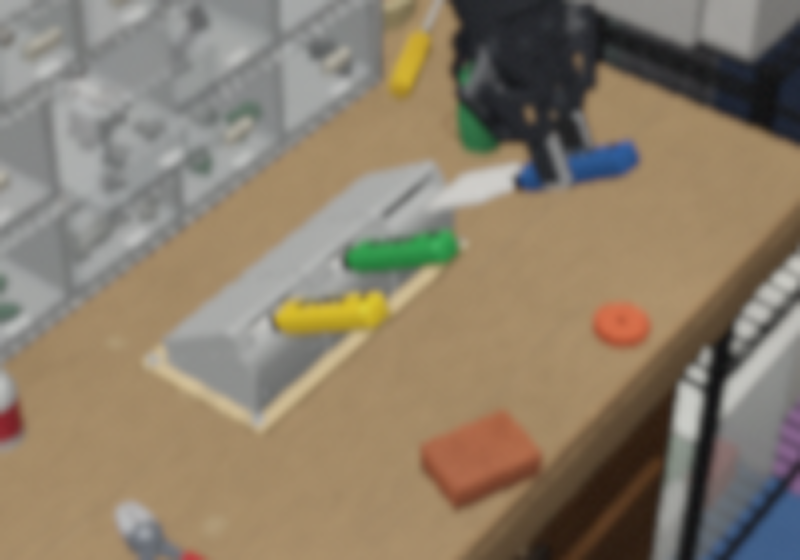

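View pics/w13.png

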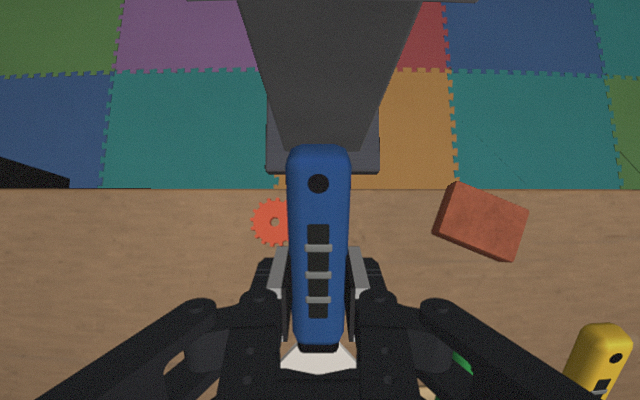

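```bash
python3 - <<'E'
from h import *
s=load('scene'); o=arm.observe(); R=Ro.from_quat(o['orientation']).as_matrix()
A=R@R_o; O=o['tcp_pos']+R@p_o
bl=[O+A@np.array(q) for q in ([.08,.025,0],[.08,-.025,0],[.03,-.025,0],[.03,.025,0],[0,0,0],[-.1,0,0])]
Y=np.array([-.007,1,0]); mo=[M+Y*a+SN*b for a,b in ((.0265,.0027),(-.0265,.0027),(-.0265,-.0027),(.0265,-.0027))]
# ridge & medium, narrow mouths for calibration check
mo+= [M+Y*.078,M+Y*.156, M+Y*.117+SN*.012]
img=cv2.resize(s['frame'][150:290,230:430],None,fx=4,fy=4,interpolation=cv2.INTER_CUBIC)
for pts,c in ((bl,(255,0,0)),(mo,(0,255,255))):
    for q in proj(s,pts): p=(q-[230,150])*4; cv2.circle(img,(int(p[0]),int(p[1])),3,c,-1)
cv2.imwrite('pics/s13o.png',cv2.cvtColor(img,cv2.COLOR_RGB2BGR))
E
```

```text
(no output)
```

View pics/s13o.png

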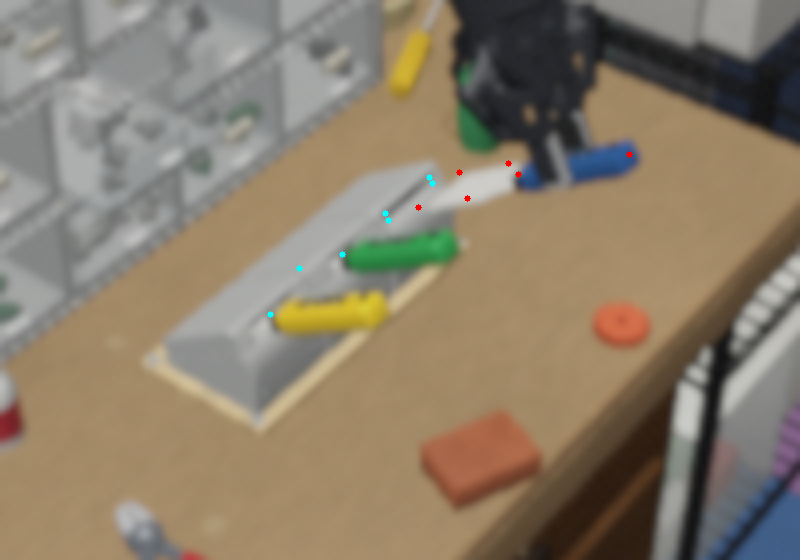

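Predicted blade corners and slot corners both fall on the image. Moving in to the mouth with the 3 mm sideways correction.

Request:
{"method": "carry_out", "body": {
  "steps": [
    [0.0015, 0.008, 0.001, 0, 0, -0.1],
    [0.003, 0.016, 0.002, 0, 0, -0.3],
    [0.003, 0.023, 0.003, 0, 0, -0.3],
    [0.003, 0.03, 0.004, 0, 0, -0.3],
    [0.003, 0.03, 0.004, 0, 0, -0.3]
  ]
}}

```text
time: 14.25
tcp_pos: [0.4497, -0.0099, 0.1335]
orientation: [0.686, 0.692, -0.157, -0.16]
force: [0.6, -0.6, -0.8]
grip_width: 0.257
```

```bash
python3 - <<'E'
from h import *
p,R=ins(0); delta(p,R); p,R=ins(-.02); delta(p,R)
E
```

```text
t 14.25 at [ 0.4497 -0.0099  0.1335] rpy-err; F [ 0.6 -0.6 -0.8] grip 0.257
shift [-0.0021 -0.0007  0.0016] turn [ 0.08 -0.04  0.15]
t 14.25 at [ 0.4497 -0.0099  0.1335] rpy-err; F [ 0.6 -0.6 -0.8] grip 0.257
shift [-0.0022  0.019   0.0047] turn [ 0.08 -0.04  0.15]
```

Request:
{"method": "carry_out", "body": {
  "steps": [
    [-0.001, 0.004, 0.001, 0, 0, 0],
    [-0.001, 0.008, 0.0022, 0, 0, 0],
    [-0.001, 0.012, 0.0032, 0, 0, 0],
    [-0.001, 0.016, 0.004, 0, 0, 0],
    [-0.001, 0.019, 0.0047, 0, 0, 0]
  ]
}}

```text
time: 14.75
tcp_pos: [0.4644, -0.0108, 0.1213]
orientation: [0.686, 0.692, -0.157, -0.16]
force: [0.7, 0.0, -1.6]
grip_width: 0.256
```

```bash
python3 - <<'E'
from h import *
p,R=ins(-.02); delta(p,R); p,R=ins(-.035); delta(p,R)
s=snap('wrist','w14.png'); s=snap('scene','s14.png'); c=s['frame'][150:290,230:430]; cv2.imwrite('pics/s14c.png',cv2.cvtColor(cv2.resize(c,None,fx=4,fy=4,interpolation=cv2.INTER_CUBIC),cv2.COLOR_RGB2BGR))
E
```

```text
t 14.75 at [ 0.4644 -0.0108  0.1213] rpy-err; F [ 0.7  0.  -1.6] grip 0.256
shift [-0.0011  0.0005  0.0001] turn [ 0.07 -0.02  0.16]
t 14.75 at [ 0.4644 -0.0108  0.1213] rpy-err; F [ 0.7  0.  -1.6] grip 0.256
shift [-0.0011  0.0153  0.0025] turn [ 0.07 -0.02  0.16]
```

View pics/s14c.png

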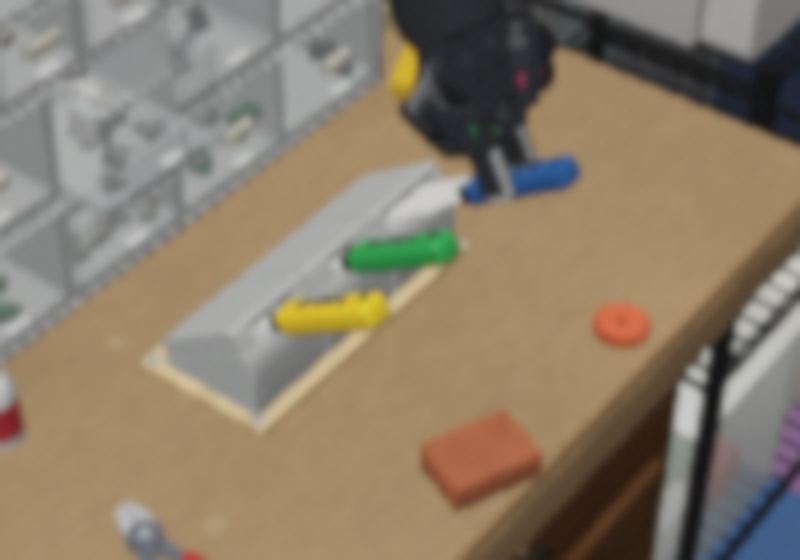

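View pics/w14.png

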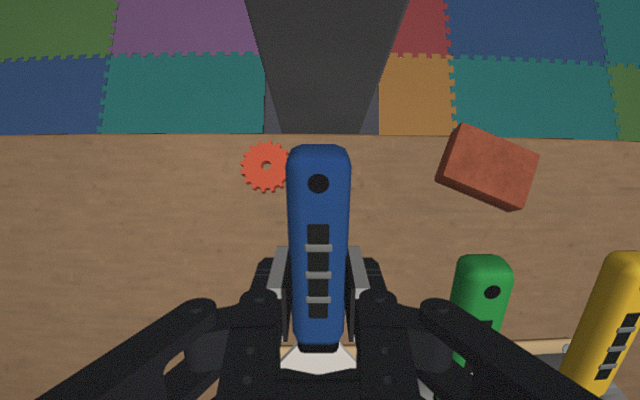

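The blade is about 20 mm in with no force. Continuing to about 37 mm.

Request:
{"method": "carry_out", "body": {
  "steps": [
    [0, 0.004, 0.0008, 0, 0, 0],
    [0, 0.008, 0.0015, 0, 0, 0],
    [0, 0.012, 0.0022, 0, 0, 0],
    [0, 0.0165, 0.003, 0, 0, 0],
    [0, 0.0165, 0.003, 0, 0, 0]
  ]
}}

```text
time: 15.35
tcp_pos: [0.4781, -0.0107, 0.1112]
orientation: [0.686, 0.692, -0.157, -0.16]
force: [0.5, 0.1, -1.0]
grip_width: 0.26
```

```bash
python3 - <<'E'
from h import *
p,R=ins(-.037); delta(p,R); 
s=snap('top','t15.png'); P,u,v=cloud(s)
f=s['frame'].astype(int)[v,u]; blu=(f[:,2]-f[:,0]>12)
q=P[(P[:,2]>.22)&(u>320)&(u<450)&(v>60)&(v<240)&blu]
for z0 in np.arange(.35,.6,.05):
    a=q[(q[:,2]>=z0)&(q[:,2]<z0+.05)]
    if len(a)>5: print(z0.round(2),np.percentile(a[:,0],[99,100]).round(3))
E
```

```text
t 15.35 at [ 0.4781 -0.0107  0.1112] rpy-err; F [ 0.5  0.1 -1. ] grip 0.26
shift [-0.0012  0.0006 -0.0003] turn [ 0.09 -0.03  0.15]
0.35 [0.62  0.627]
0.4 [0.673 0.675]
0.45 [0.651 0.658]
0.5 [0.588 0.592]
0.55 [0.534 0.537]
```

View pics/t15.png

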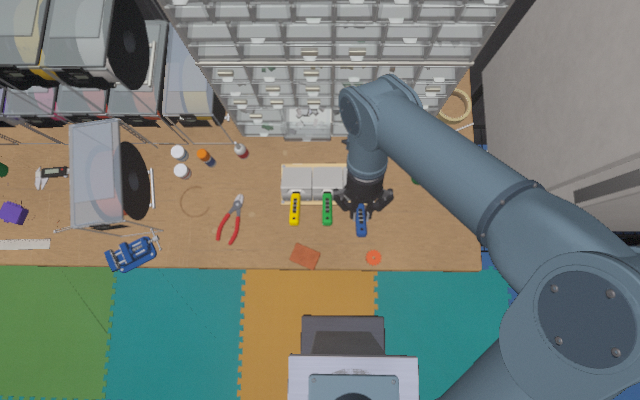

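Request:
{"method": "carry_out", "body": {
  "steps": [
    [-0.0005, 0.004, 0.0006, 0, 0, 0],
    [-0.001, 0.0085, 0.0013, 0, 0, 0],
    [-0.001, 0.0085, 0.0013, 0, 0, 0]
  ]
}}

```text
time: 15.7
tcp_pos: [0.4851, -0.0116, 0.1064]
orientation: [0.686, 0.692, -0.157, -0.16]
force: [-0.4, 0.4, -0.5]
grip_width: 0.258
```

Request:
{"method": "carry_out", "body": {
  "steps": [
    [0, 0, 0, 0, 0, 0],
    [0, 0, 0, 0, 0, 0],
    [0, 0, 0, 0, 0, 0],
    [0, 0, 0, 0, 0, 0]
  ],
  "claw": 130
}}

```text
time: 16.1
tcp_pos: [0.4847, -0.0115, 0.1069]
orientation: [0.686, 0.692, -0.157, -0.16]
force: [-0.5, 0.3, 0.9]
grip_width: 0.486
```

```bash
python3 - <<'E'
from h import *
s=snap('wrist','w16.png'); s=snap('scene','s16.png'); c=s['frame'][150:290,230:430]; cv2.imwrite('pics/s16c.png',cv2.cvtColor(cv2.resize(c,None,fx=4,fy=4,interpolation=cv2.INTER_CUBIC),cv2.COLOR_RGB2BGR))
print(arm.observe()['tcp_pos'])
E
```

```text
[ 0.48474947 -0.0115432   0.10684799]
```

View pics/s16c.png

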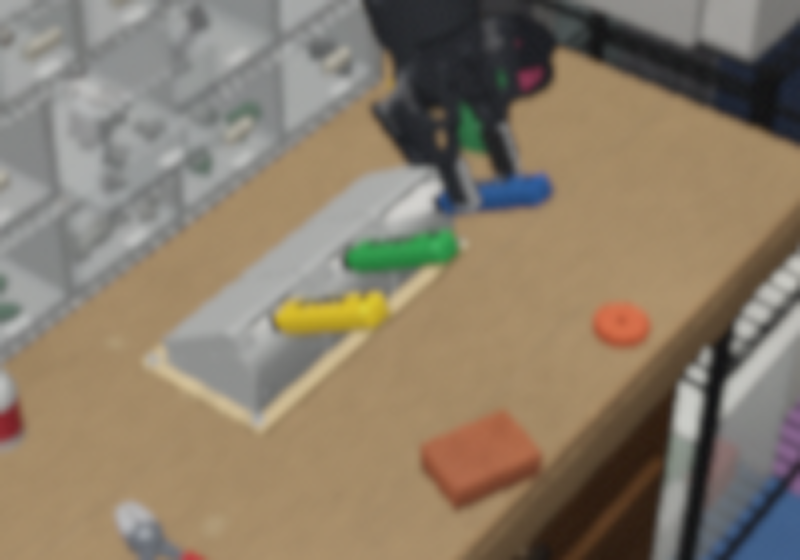

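View pics/w16.png

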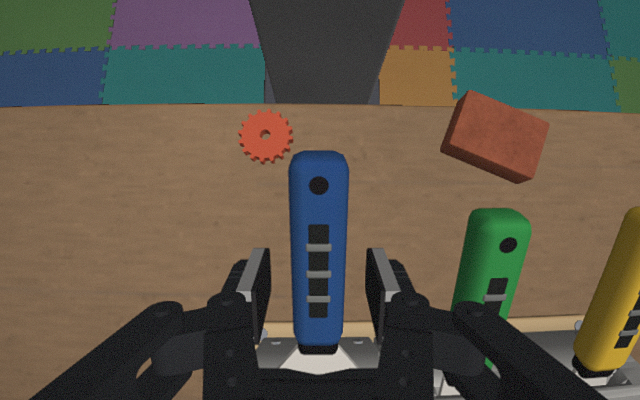

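The blade holds the scraper in the slot. Backing off and re-approaching with 12° tilt.

Request:
{"method": "carry_out", "body": {
  "steps": [
    [0, 0, -0.025, 0, 0, 0],
    [0, 0, -0.05, 0, 0, 0],
    [0, -0.004, -0.06, -5, 0, 0],
    [0, -0.008, -0.065, -10, 0, 0],
    [0, -0.012, -0.065, -14, 0, 0]
  ]
}}

```text
time: 16.7
tcp_pos: [0.503, -0.0114, 0.1715]
orientation: [0.7, 0.707, -0.07, -0.073]
force: [0.4, -0.7, -0.1]
grip_width: 0.495
```

```bash
python3 - <<'E'
from h import *
s=snap('wrist','w17.png'); 
f=s['frame'];h=cv2.cvtColor(f,cv2.COLOR_RGB2HSV); H,S,V=[h[...,i] for i in range(3)]
for n,a,b,x0,x1 in (('b',100,125,260,370),('g',45,85,380,500)):
    k=((H>a)&(H<b)&(S>120)).astype(np.uint8); k[:,:x0]=0;k[:,x1:]=0; k[:70]=0; k[330:]=0
    k=cv2.morphologyEx(k,cv2.MORPH_CLOSE,np.ones((13,13))); P,u,v=cloud(s,cv2.erode(k,np.ones((5,5))))
    L=[]
    for r in np.unique(v)[::10]:
        c=np.nonzero(k[r])[0]; q=P[(abs(v-r)<=1)&(abs(u-c.mean())<8)]
        if len(q): L.append(np.median(q,0)); print(n,r,c.mean().round(1),len(c),L[-1].round(4))
delta([.495,-.0115,.153],Rt(0.3,12))
E
```

```text
b 129 317.5 34 [ 0.44   -0.0119  0.1319]
b 139 317.5 42 [ 0.4452 -0.0125  0.1378]
b 149 317.5 42 [ 0.4504 -0.0124  0.1375]
b 159 317.5 42 [ 0.4556 -0.0124  0.1348]
b 169 317.5 40 [ 0.461  -0.0123  0.1314]
b 179 317.5 40 [ 0.4664 -0.0122  0.1283]
b 239 317.0 35 [ 0.5058 -0.0122  0.1047]
b 249 317.5 34 [ 0.5134 -0.0121  0.0996]
g 170 447.0 33 [0.4614 0.063  0.1209]
g 180 448.5 42 [0.4667 0.0622 0.1264]
g 190 447.5 44 [0.4723 0.0618 0.1267]
g 200 444.0 43 [0.4784 0.0612 0.1232]
g 210 441.5 42 [0.4849 0.0616 0.1189]
g 220 439.0 41 [0.4915 0.0616 0.1151]
g 230 436.5 40 [0.4985 0.0617 0.1105]
g 240 433.0 39 [0.506  0.0619 0.1053]
g 250 430.5 38 [0.5138 0.0621 0.1003]
g 260 427.5 38 [0.5218 0.0621 0.0954]
g 270 425.0 35 [0.5305 0.0625 0.0894]
g 280 424.5 28 [0.5396 0.0643 0.0837]
t 16.75 at [ 0.5008 -0.0115  0.1717] rpy-err; F [-3.7  0.2  0. ] grip 0.491
shift [ 0.     -0.0019  0.0195] turn [ 0.4  -0.18  0.29]
```

View pics/w17.png

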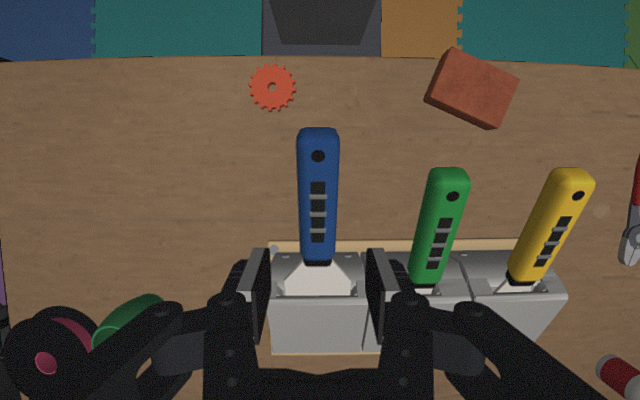

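Blue is held with its handle at (318,190), aligned, slightly drooped, its grip centre at about (0.485, -0.012, 0.106).

```bash
python3 - <<'E'
from h import *
delta([.4825,-.0120,.094],Rt(0.3,12))
E
```

```text
t 16.75 at [ 0.5008 -0.0115  0.1717] rpy-err; F [-3.7  0.2  0. ] grip 0.491
shift [-0.0006 -0.0023  0.0798] turn [ 0.4  -0.18  0.29]
```

Request:
{"method": "carry_out", "body": {
  "steps": [
    [0, -0.001, 0.03, 0.2, 0, 0],
    [0, -0.002, 0.055, 0.4, -0.1, 0.2],
    [-0.0003, -0.0023, 0.072, 0.4, -0.1, 0.2],
    [-0.0003, -0.0023, 0.08, 0.4, -0.1, 0.2],
    [-0.0003, -0.0023, 0.08, 0.4, -0.1, 0.2]
  ]
}}

```text
time: 17.25
tcp_pos: [0.483, -0.0118, 0.092]
orientation: [0.701, 0.705, -0.076, -0.078]
force: [0.2, -0.5, -0.3]
grip_width: 0.485
```

Request:
{"method": "carry_out", "body": {
  "steps": [
    [0, 0, 0, 0, 0, 0],
    [0, 0, 0, 0, 0, 0],
    [0, 0, 0, 0, 0, 0],
    [0, 0, 0, 0, 0, 0],
    [0, 0, 0, 0, 0, 0]
  ],
  "claw": 255,
  "newtons": 80
}}

```text
time: 17.75
tcp_pos: [0.4844, -0.0116, 0.0934]
orientation: [0.701, 0.705, -0.074, -0.076]
force: [0.4, 0.0, 5.1]
grip_width: 0.262
```

```bash
python3 - <<'E'
from h import *
snap('wrist','w18.png'); delta([.4825,-.0120,.094],Rt(0.3,12))
# rotate +3 deg about the mouth
o=arm.observe(); R=Ro.from_quat(o['orientation']).as_matrix(); piv=np.array([.552+.004,-.012,.061])
for a in (2.0,3.0):
    Q=Ro.from_rotvec(np.radians(a)*R[:,0]).as_matrix(); delta(piv+Q@(o['tcp_pos']-piv),Q@R)
E
```

```text
t 17.8 at [ 0.4843 -0.0116  0.0933] rpy-err; F [0.5 0.5 6.8] grip 0.264
shift [-0.0004 -0.0019 -0.0003] turn [-0.23 -0.18  0.03]
t 17.8 at [ 0.4843 -0.0116  0.0933] rpy-err; F [0.5 0.5 6.8] grip 0.264
shift [ 0.      0.0006 -0.0027] turn [ 2. -0.  0.]
t 17.8 at [ 0.4843 -0.0116  0.0933] rpy-err; F [0.5 0.5 6.8] grip 0.264
shift [-0.     0.001 -0.004] turn [ 3. -0.  0.]
```

View pics/w18.png

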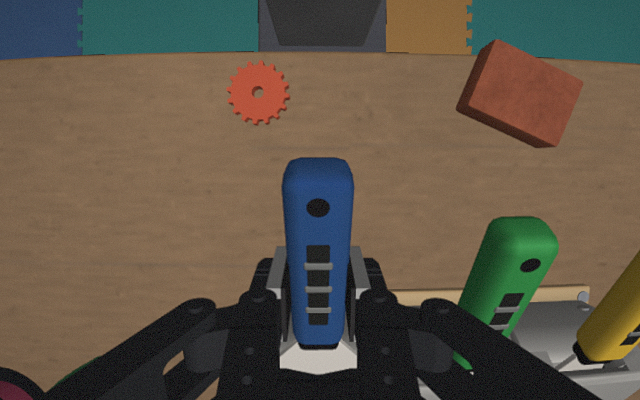

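Re-gripped. Lifting the droop by 2.5° about the mouth, then pushing in.

Request:
{"method": "carry_out", "body": {
  "steps": [
    [0, 0.0004, -0.0017, 1.2, 0, 0],
    [0, 0.0008, -0.0034, 2.5, 0, 0],
    [0, 0.0054, -0.0015, 2.5, 0, 0],
    [0, 0.01, 0.0005, 2.5, 0, 0],
    [0, 0.0146, 0.0024, 2.5, 0, 0]
  ]
}}

```text
time: 18.3
tcp_pos: [0.4985, -0.0116, 0.0874]
orientation: [0.699, 0.703, -0.09, -0.091]
force: [0.7, 1.0, 8.2]
grip_width: 0.265
```

Request:
{"method": "carry_out", "body": {
  "steps": [
    [0, 0.0037, 0.0014, 0, 0, 0],
    [0, 0.0075, 0.0028, 0, 0, 0],
    [0, 0.0103, 0.0038, 0, 0, 0],
    [0, 0.0103, 0.0038, 0, 0, 0]
  ]
}}

```text
time: 18.7
tcp_pos: [0.5064, -0.0114, 0.082]
orientation: [0.699, 0.703, -0.091, -0.092]
force: [-3.6, -0.3, 16.5]
grip_width: 0.26
```

```bash
python3 - <<'E'
from h import *
snap('wrist','w19.png'); delta([.4843+.03*.819,-.0116,.0933+.003-.03*.574],Rt(0.3,14.7)); print(arm.observe()['ft_torque'])
E
```

```text
t 18.75 at [ 0.5063 -0.0114  0.082 ] rpy-err; F [-3.9 -0.  17. ] grip 0.263
shift [-0.0002  0.0032  0.0022] turn [-0.16 -0.13  0.03]
[-0.13336358  0.54591688  0.03865213]
```

View pics/w19.png

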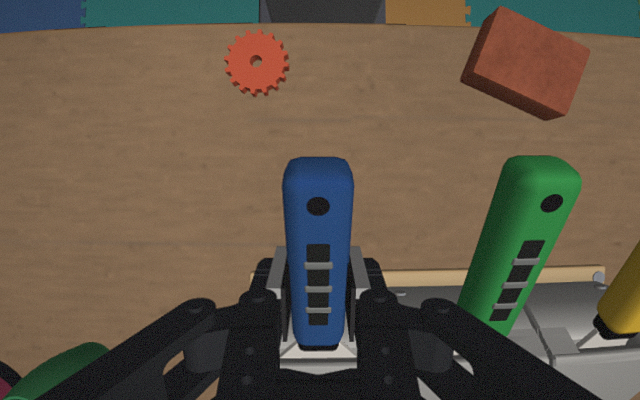

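The upward 17 N says the blade presses on the lower lip. I'll lift about 2.5 mm along the slot's normal, then push on.

Request:
{"method": "carry_out", "body": {
  "steps": [
    [0, 0.0005, -0.0012, 0, 0, 0],
    [0, 0.0009, -0.0024, 0, 0, 0],
    [0, 0.0009, -0.0024, 0, 0, 0]
  ]
}}

```text
time: 19.05
tcp_pos: [0.5068, -0.0116, 0.0827]
orientation: [0.699, 0.703, -0.091, -0.093]
force: [-3.3, 0.6, 7.1]
grip_width: 0.257
```

Request:
{"method": "carry_out", "body": {
  "steps": [
    [0, 0.0014, 0.0005, 0, 0, 0],
    [0, 0.0028, 0.001, 0, 0, 0],
    [0, 0.0042, 0.0016, 0, 0, 0],
    [0, 0.0042, 0.0016, 0, 0, 0]
  ]
}}

```text
time: 19.45
tcp_pos: [0.5068, -0.0115, 0.0824]
orientation: [0.698, 0.703, -0.095, -0.095]
force: [-17.6, -1.1, 33.5]
grip_width: 0.263
```

Stiff contact now. I'll compare blue's handle with green's and yellow's.

```bash
cat > prof.py <<'E'
from h import *
def prof(s,bands):
    f=s['frame'];h=cv2.cvtColor(f,cv2.COLOR_RGB2HSV); H,S,V=[h[...,i] for i in range(3)]
    for n,a,b,x0,x1 in bands:
        k=((H>a)&(H<b)&(S>120)).astype(np.uint8); k[:,:x0]=0;k[:,x1:]=0; k[:70]=0; k[340:]=0
        k=cv2.morphologyEx(k,cv2.MORPH_CLOSE,np.ones((15,15))); P,u,v=cloud(s,cv2.erode(k,np.ones((3,3))))
        q=P[(P[:,2]>.05)&(P[:,2]<.2)]
        print(n,'min x',np.percentile(q[:,0],1).round(4),'max z',np.percentile(q[:,2],99).round(4),'top z at x:',[(x,np.percentile(q[abs(q[:,0]-x)<.002][:,2],80).round(4)) for x in (.475,.485,.515,.525,.535) if (abs(q[:,0]-x)<.002).sum()>5],'max x',np.percentile(q[:,0],99.5).round(4),'y',np.median(q[:,1]).round(4))
E
python3 - <<'E'
from prof import *
s=snap('wrist','w20.png')
prof(s,[('b',100,125,260,370),('g',45,85,420,600),('y',20,35,560,640)])
E
```

```text
b min x 0.4628 max z 0.129 top z at x: [(0.475, np.float64(0.1279)), (0.485, np.float64(0.1215)), (0.515, np.float64(0.1072)), (0.525, np.float64(0.0945)), (0.535, np.float64(0.0882))] max x 0.5392 y -0.0123
g min x 0.4612 max z 0.1446 top z at x: [(0.475, np.float64(0.1257)), (0.485, np.float64(0.1193)), (0.515, np.float64(0.0994)), (0.525, np.float64(0.0936)), (0.535, np.float64(0.0875))] max x 0.535 y 0.0585
y min x 0.4992 max z 0.0936 top z at x: [(0.515, np.float64(0.0916)), (0.525, np.float64(0.0893)), (0.535, np.float64(0.0853))] max x 0.5419 y 0.132
```

View pics/w20.png

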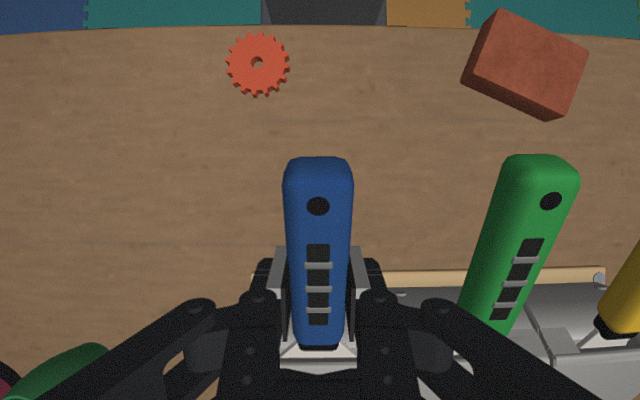

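Blue's handle end is at x=0.463, green's at 0.461, so blue is home. Relaxing the push, then letting go.

Request:
{"method": "carry_out", "body": {
  "steps": [
    [0, -0.002, -0.0008, 0, 0, 0],
    [0, -0.0035, -0.0014, 0, 0, 0],
    [0, -0.0035, -0.0014, 0, 0, 0]
  ]
}}

```text
time: 19.8
tcp_pos: [0.5068, -0.0116, 0.0827]
orientation: [0.699, 0.703, -0.092, -0.093]
force: [-6.4, -0.3, 9.8]
grip_width: 0.266
```

Request:
{"method": "carry_out", "body": {
  "steps": [
    [0, 0, 0, 0, 0, 0],
    [0, 0, 0, 0, 0, 0],
    [0, 0, 0, 0, 0, 0],
    [0, 0, 0, 0, 0, 0]
  ],
  "claw": 130
}}

```text
time: 20.2
tcp_pos: [0.5085, -0.0117, 0.0824]
orientation: [0.699, 0.703, -0.09, -0.092]
force: [0.1, -0.6, -0.2]
grip_width: 0.496
```

Request:
{"method": "carry_out", "body": {
  "steps": [
    [0, 0, -0.02, 0, 0, 0],
    [0, 0, -0.05, 0, 0, 0],
    [0, 0, -0.09, 0, 0, 0],
    [0, 0, -0.13, 0, 0, 0],
    [0, 0, -0.13, 0, 0, 0]
  ]
}}

```text
time: 20.7
tcp_pos: [0.5457, -0.0109, 0.2131]
orientation: [0.7, 0.703, -0.087, -0.089]
force: [0.1, -0.1, 0.8]
grip_width: 0.489
```

```bash
python3 - <<'E'
from prof import *
s=snap('wrist','w21.png'); print(arm.observe()['tcp_pos'])
prof(s,[('b',100,125,260,370),('g',45,85,380,480),('y',20,35,460,640)])
s=snap('top','t21.png');s=snap('scene','s21.png'); c=s['frame'][150:290,230:430]; cv2.imwrite('pics/s21c.png',cv2.cvtColor(cv2.resize(c,None,fx=4,fy=4,interpolation=cv2.INTER_CUBIC),cv2.COLOR_RGB2BGR))
E
```

```text
[ 0.54378084 -0.01138916  0.21047813]
b min x 0.464 max z 0.1283 top z at x: [(0.475, np.float64(0.1265)), (0.485, np.float64(0.1204)), (0.515, np.float64(0.1011)), (0.525, np.float64(0.0944)), (0.535, np.float64(0.088))] max x 0.5451 y -0.012
g min x 0.4631 max z 0.1279 top z at x: [(0.475, np.float64(0.1257)), (0.485, np.float64(0.1193)), (0.515, np.float64(0.1005)), (0.525, np.float64(0.094)), (0.535, np.float64(0.0876))] max x 0.5431 y 0.063
y min x 0.4617 max z 0.1278 top z at x: [(0.475, np.float64(0.1252)), (0.485, np.float64(0.1184)), (0.515, np.float64(0.0993)), (0.525, np.float64(0.0933)), (0.535, np.float64(0.0863))] max x 0.5423 y 0.1373
```

View pics/w21.png

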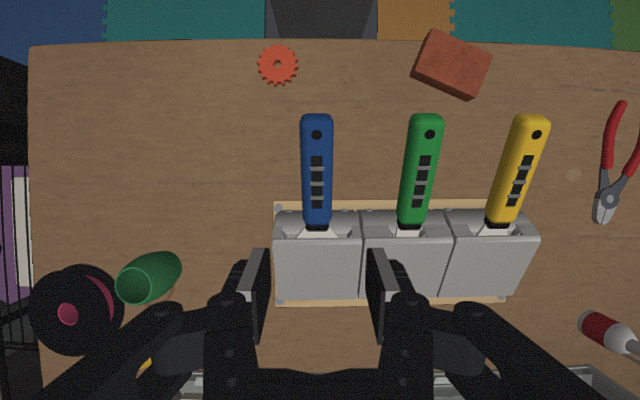

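View pics/s21c.png

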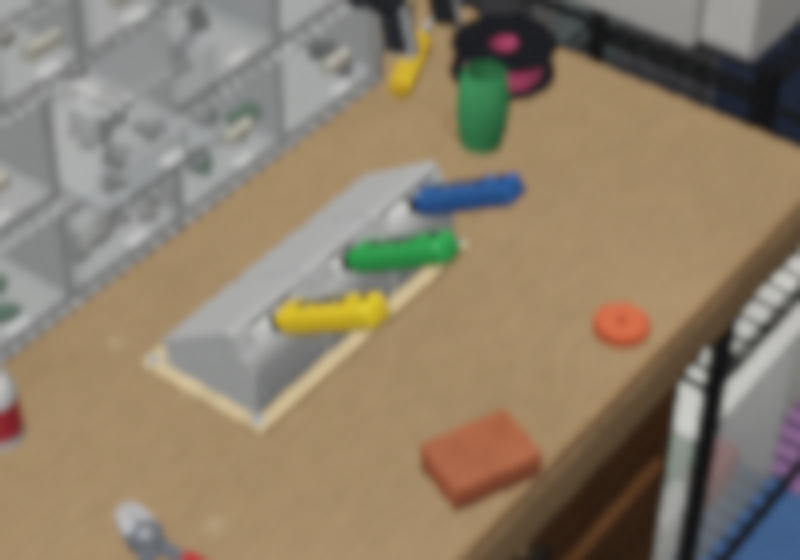

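All three handles line up: rear ends at x=0.464 (blue), 0.463 (green) and 0.462 (yellow), following the rack's slight yaw. Nothing else has moved and the gripper is clear, so I'm handing in.

```bash
python3 -c "
from bench import ticket,arm
print(arm.observe()['time']); print(ticket.finish_job())"
```

```text
20.85
the job is handed in; nothing more can be done
None
```

Both scrapers are fully home in the slots of their own width, and I handed the job in at 20.9 s of the 67 s allowed.

- **Green (narrow):** I drew it out of the wide slot and slid it into the narrow middle slot until it met the end, at about 12 N.
- **Blue (wide):** It went into the freed wide slot in two stages. With the first grip the wrist would have touched the cabinet at full depth. I let go with the blade about 45 mm in, re-gripped with less tilt, and pushed until it met the end. The wrist force peaked at about 38 N, against the 120 N limit.

**Last checks:**
- The handle ends measured x = 0.464 (blue), 0.463 (green) and 0.462 m (yellow). All three handle tops are about 0.128 m high, so all sit equally deep.
- Yellow is still in its slot, and the last pictures showed nothing else disturbed. I judged that by eye and did not re-measure the other items.
- The gripper was clear and touching nothing.

**What disagreed:**
- Joint 6 came to 0.20 rad, just above its lower limit of 0.19, on the first descent to blue. I eased the tilt, and the readings stayed within range.
- The handles lie about 2° flatter than the slots' 35°. Yellow does the same, so it is the normal play in the slots.

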